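# Pry the snap cover off the terminal box and park it in the rack

### The arm

A 7-joint arm with a two-finger parallel gripper is mounted at the origin on a cart in front of the work surface, level with it; the furniture and walls round the work are solid. World frame = base frame: x ahead of the robot, y to its left, z up, the work surface at z = 0. Lengths are in mm, angles in rad, forces in N, time in s.
With the tool pointing down it reaches from about 350 to 900 mm from the base axis. Payload 8.1 kg.
Tool frame: the origin (TCP) lies midway between the tips of the shut fingers; the grasp point (between the pads) lies 19 mm behind it; z points along the fingers, y is the line along which they close (so a half turn about z gives the same grasp; the last joint's range is limited). The gripper opens to 85 mm and grips with 20 to 120 N. Pads are 22 mm wide; open, the fingers measure 114 mm over their backs; the gripper's body (76 mm by 85 mm) begins 54 mm behind the grasp point. The pads swing forward as they close: fully open they stand 13 mm farther back than shut.
Start: joints at [-1.261, 0.434, 0.025, 1.573, -0.012, 1.134, -0.075], TCP at [250.762, 572.503, 231.323] pointing down, gripper open.
Joint ranges: [-2.62, 2.62], [-0.44, 2.09], [-1.27, 1.32], [0.08, 2.57], [-1.32, 4.46], [0.12, 2], [-2.74, 2.74]. Speed limits (rad/s): [2.22, 2.22, 3.01, 3.01, 3.14, 3.14, 3.14].

### API

Orientations are given as a unit quaternion [w, x, y, z].
In Python, from workcell import telemetry, cams, job_done gives the robot as it stands.
- The arm moves only by the tool jog_arm, never from a script. Its argument "deltas" is one flat list of numbers, 5 for each row, row after row: the gripper's target within -1 to 1 (fully open at 1, half-way at 0, shut at -1), then the shift along the tool's x, y, z as a fraction of full scale, then the turn about the tool's z as a fraction of full scale. In form: [gripper, tx, ty, tz, turn, gripper, tx, ty, tz, turn, ...]. A call has 1 to 8 rows; each row is the pose to reach, as a shift and turn from the pose commanded when the call began, along the tool's axes at that moment, turning the shorter way round; what a row does not reach only later rows make up. Full scale, the value 1, is 0.08 m for a shift and 180 degrees for a turn. A row lasts 1/8 s, in which the tool goes at most 62.5 mm and 10.7 degrees, less where a joint would pass 70% of its speed; a pose out of reach is approached as far as the arm can. A call with a number of a shift or a turn outside -1 to 1 is refused whole. A call with a gripper value outside its range is refused whole. The fingers move at their own pace and stop on an object; the grip force is fixed at half the most. Time passes only in rows, so rows that repeat a pose let the fingers close. It gives the time, the measured TCP pose, the force, the opening and the grip force at its end, in the units of the state.
- telemetry.read_state(): the state, without advancing time (a new reading comes with each control period).
- cams.snapshot(name): name is "side" or "top" or "wrist"; returns a dict with "pixels" (480x640x3 uint8, red, green, blue), "camera_matrix" (3x3 intrinsics, pixels), "origin" and "orientation" of the camera in the world. Camera axes: x right, y down, z forward; pixel columns grow to the right and rows downward; lengths in mm; the calibration is good to about 2 mm. A picture is of the moment at which its call begins. There is no depth.
- job_done(): hands the job in; it is judged then, once.
The state is a dict: "time_s": time; "joint_pos": joint angles; "dq": joint speeds; "joint_efforts": joint torques, N m; "ee_pos": TCP position; "eef_rot": TCP orientation; "force": force on the tool from outside, world axes, zero at the start; "moment": the same for the moment, N m; "width": finger opening in mm; "gripper_force": force on a finger pad.
Only numpy, scipy, OpenCV 4.12 (cv2) and the standard library are available. Lean on these libraries where they do the work, as an engineer would, in place of code of your own. Each camera call takes 0.05 s, during which the arm holds its last target. There are 200 camera calls.

### The job

The recessed snap cover of the terminal box has to come off: take the screwdriver, pry the cover up with the blade in the notch at the box's end until it snaps loose, and do not touch the cover with the gripper before that. Then lay the screwdriver flat on the table, well clear of the box, and after that slide the cover fully into the cover rack so that its own edge lifts the hinged catch and the catch drops shut behind it. Do not touch the catch with the gripper, and leave the other things where they are.

Things in the scene. Friction and masses are not known exactly. Their poses are not given: they have to be found in the camera images.
- terminal_box: Grey plastic junction box fixed to the table, 109 x 76 x 44 mm, cable gland at the end opposite the notch. Origin: at table height under the centre of the cover seat; x points to the notch end, z up. The cover's underside rests 40 mm up, rims on three sides are flush with its top at 44 mm. Hollow below the cover, free down to 12 mm (25 mm from x = -25 to 8 mm).
- notch (a point): Top of the low rounded end wall (the fulcrum), at x = 60 mm, z = 43 mm of the box. The notch is the 24 mm wide gap between it and the cover's end at x = 40 mm. The shaft gets under the cover only sloping down toward the box, 28 to 48 degrees below level, 42 is good; push the tip 12 to 15 mm past the cover's end, then lower the handle over the wall to about level to lever the cover up.
- snaps (a point): Midway between the two sprung noses (12 mm wide, at y = +-24.5 mm of the box, x = 38.5 to 50, z = 43 to 48 mm) that overlap the cover's end by 1.5 mm. They let go once that end is levered up about 3.5 mm, with some 4 to 10 N at the blade, then spring back under it and keep it propped up about 7 mm (the cover then leans 5 degrees). Pressing the raised end hard re-snaps it.
- box_cover: White plastic cover in the box: plate 80 (x) x 64 (y) x 4 mm, ends rounded, with a grip block 30 (x) x 24 (y) mm in the middle, its top 26 mm above the underside. Origin: centre of the underside, z up; axes as the box's while in place. The same either way round. 40 to 80 g. Lifts straight out once snapped loose.
- cover_edge (a point): middle of the cover's notch end, on the underside, 38 mm from the cover's origin along its x
- cover_rack: Flat grey-painted rack fixed to the table, 190 x 92 mm, floor 6 mm thick. Origin: at table height on the centre line, below the inner face of the catch; x is the slide-in direction, z up. Open entry floor from x = -100 mm; guide walls narrow from x = -44 mm on. To set the cover down in front of the catch bring its origin to x = -76 mm or less, long way along x.
- rack_seat (a point): Where the origin of the fully home cover lies, on the rack floor, at x = 42 mm of the rack (40.5 to 44 possible); the end stop is at x = 84 mm, 7 mm high. From x = 8 mm on the channel is 68 mm wide with lips over both sides (beyond 27 mm from the centre line) 10 mm above the floor, so the cover goes in only by sliding along x, on the floor or up to 4 mm above it.
- rack_catch (a joint): Gravity catch: dark steel arm hinged about the rack's y at x = -26 mm, 22 mm above the table (post to 27 mm), sloping down to its nose. 0 = down, shut; grows as it lifts, to 0.9 rad; the passing cover lifts it 0.1 to 0.2 rad. Falls by its own weight (30 g). An entering cover's edge runs under its slope; from inside it blocks.
- catch_nose (a point): lower inner edge of the catch's nose: x = 0, y = 27 mm of the rack, 1.5 mm above its floor when down; the arm is 8 mm wide
- screwdriver: Flat-blade screwdriver lying on the table, 185 mm, 90 g. Origin: mid-length, at table height under the axis, which is 12 mm up. Handle along +y from y = 16 to 90 mm (six-sided, 27 mm wide, 23 mm high), collar of 9 mm radius y = 0 to 16, shaft of 3 mm radius to y = -85 mm, then the blade, 6 mm wide, 2 mm thick, flat side level, to y = -92 mm.
- blade_tip (a point): end of the screwdriver's blade, on its axis
- steel_sleeve: bystander: upright grey tube 22 mm across, 46 mm high, origin under its centre
- tape_measure: bystander: tape measure 71 x 96 x 37 mm, origin under its centre
- hex_bolt: bystander: bolt 17 x 15 x 36 mm standing on its head, origin under its centre

How it is judged:
By the outcome, as a careful person would: the job done as asked, in the order asked, and still so for the second after the job is handed in, with the robot touching nothing.
It also fails if it takes over 66 s, if anything falls off the work surface, if the arm or the gripper's body presses on something with over 40 N, if the wrist force passes 120 N, or if a joint passes its speed limit or range.

## Working session

There is one attempt and no reset: what is moved stays moved. The work goes in short steps, Python scripts to look and compute and a tool call to move; the robot and the scene stay as the last step left them, time stands still between calls to the robot, and variables do not carry over. Pictures are saved under pics/ and viewed, at most 10 in all, crops included, and the job is handed in when it is done.

Besides the shell and the picture viewer there is one more tool, called after "Emit:" in YAML: its name, and indented under it one key for each argument. jog_arm: Moves the arm, as the interface text tells. Shift numbers are shares of 0.08 m and turn numbers shares of 180 degrees, none past 1 either way. Its arguments: {"type":"object","properties":{"deltas":{"type":"array","items":{"type":"number"}}},"required":["deltas"]}

```bash
mkdir -p pics; ls; cat > h.py <<'E'
import numpy as np,cv2
from scipy.spatial.transform import Rotation as R
from workcell import telemetry,cams
def snap(n,f=None):
    s=cams.snapshot(n); s={k:np.array(v) for k,v in s.items()}
    if f: cv2.imwrite('pics/'+f,cv2.cvtColor(s['pixels'],cv2.COLOR_RGB2BGR))
    np.savez('/tmp/%s.npz'%n,**s); return s
def load(n): return np.load('/tmp/%s.npz'%n)
def rot(q): return R.from_quat([q[1],q[2],q[3],q[0]])
def ray(s,uv):
    K=s['camera_matrix'];d=np.linalg.inv(K)@[uv[0],uv[1],1.]
    return s['origin'],rot(s['orientation']).apply(d)
def plane(s,uv,z):
    o,d=ray(s,uv);return o+d*(z-o[2])/d[2]
def proj(s,p):
    c=s['camera_matrix']@rot(s['orientation']).inv().apply(np.array(p,float)-s['origin']);return c[:2]/c[2]
def tri(s1,a,s2,b):
    o1,d1=ray(s1,a);o2,d2=ray(s2,b)
    t=np.linalg.lstsq(np.c_[d1,-d2],o2-o1,rcond=None)[0]
    p,q=o1+d1*t[0],o2+d2*t[1];return (p+q)/2,np.linalg.norm(p-q)
E
python3 - <<'E'
from h import *
for n in('top','side'):
    s=snap(n,n+'1.png');print(n,s['origin'],s['orientation'],s['camera_matrix'].tolist())
st=telemetry.read_state();print(st)
E
```

```text
pics
top [ 332.26421992   96.08399612 1532.72359602] [ 0.04433356 -0.69611905  0.71454116 -0.05370039] [[530.6092472110088, 0.0, 315.0976740104116], [0.0, 530.6092472110088, 236.01487939172273], [0.0, 0.0, 1.0]]
side [  272.89130384 -1046.01362859   567.63304376] [-0.54294167  0.83008841 -0.11328917  0.05773335] [[559.8901861439851, 0.0, 310.9128746593431], [0.0, 559.8901861439851, 253.76701117871397], [0.0, 0.0, 1.0]]
{'time_s': 0.1, 'joint_pos': array([-1.26061322,  0.43514569,  0.02500855,  1.57399234, -0.01160985,
        1.1339971 , -0.07514294]), 'dq': array([ 0.00149481, -0.0006738 ,  0.00102413, -0.0037755 , -0.00023451,
        0.00127228,  0.00023688]), 'joint_efforts': array([ 3.13295415e-03, -6.71756387e+01,  1.02844533e+00, -3.16902494e+01,
        1.58462184e-02,  7.24008627e-03,  1.39428624e-05]), 'ee_pos': array([250.61012529, 572.0705749 , 230.61490253]), 'eef_rot': array([-7.73945394e-05,  2.05001804e-01,  9.78761346e-01, -6.94295163e-04]), 'force': array([0.07259994, 0.47156328, 0.7191235 ]), 'moment': array([-0.03048738,  0.0273384 ,  0.02858348]), 'gripper_force': 0.0, 'width': 85.33790229871803}
```

View pics/top1.png

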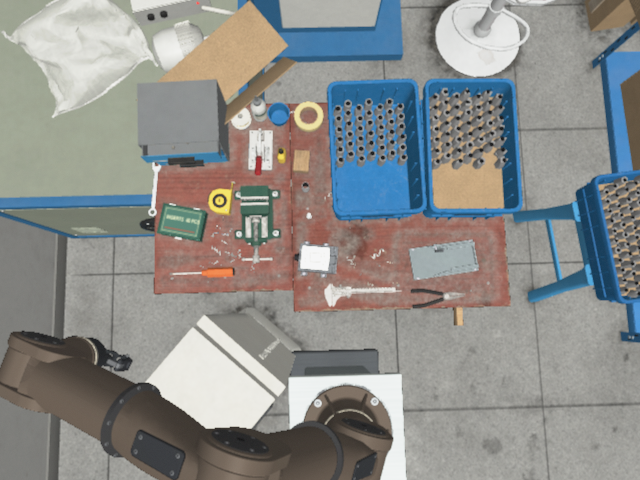

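View pics/side1.png

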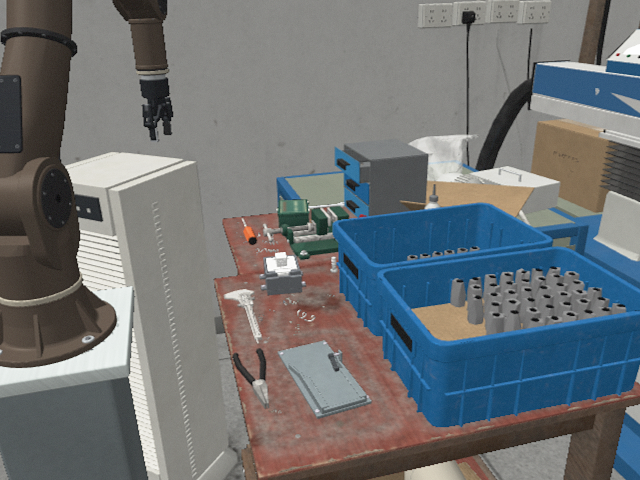

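```bash
python3 - <<'E'
import cv2,numpy as np
t=cv2.imread('pics/top1.png')
a=cv2.resize(t[235:285,285:345],None,fx=8,fy=8,interpolation=cv2.INTER_CUBIC)
b=cv2.resize(t[232:284,400:490],None,fx=6,fy=6,interpolation=cv2.INTER_CUBIC)
c=cv2.resize(t[258:288,160:245],None,fx=6,fy=6,interpolation=cv2.INTER_CUBIC)
o=np.zeros((600,800,3),np.uint8)
o[0:400,0:480]=a[:400]; o[400:580,0:510]=c
s=cv2.imread('pics/side1.png');d=cv2.resize(s[245:300,255:310],None,fx=5,fy=5,interpolation=cv2.INTER_CUBIC)
o[0:275,490:765]=d
r=cv2.resize(t[232:284,400:490],None,fx=3,fy=3,interpolation=cv2.INTER_CUBIC);o[290:446,515:785]=r
cv2.imwrite('pics/crop1.png',o)
E
```

```text
(no output)
```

View pics/crop1.png

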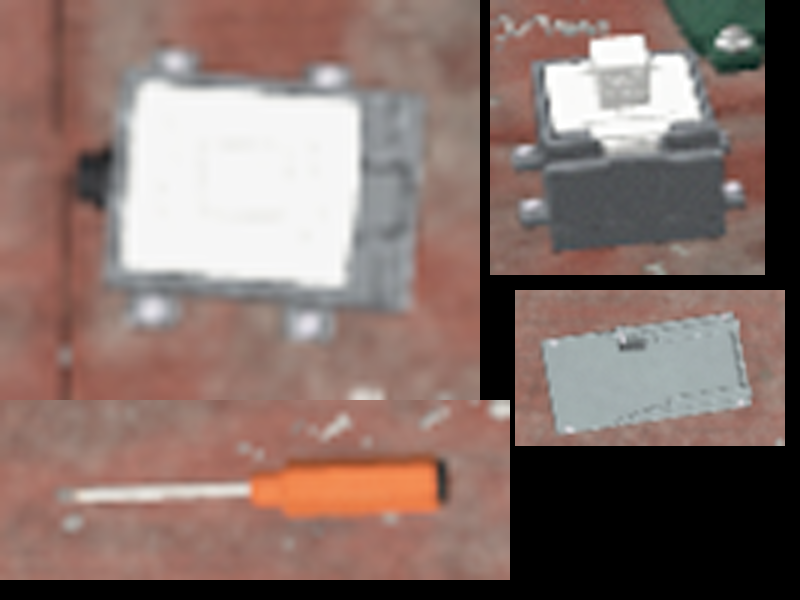

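```bash
cat > m.py <<'E'
from h import *
E
python3 - <<'E'
from h import *
s=load('top')
c=lambda x,y,ox,oy,k,X,Y:(ox+(x-X)/k,oy+(y-Y)/k)
for nm,uv,z in [('tip',c(65,495,160,258,6,0,400),12),('hend',c(443,484,160,258,6,0,400),12),
 ('covL',c(127,178,285,235,8,0,0),44),('covR',c(355,191,285,235,8,0,0),44),('gripblk',c(243,180,285,235,8,0,0),66),('boxTR',c(423,95,285,235,8,0,0),44),('boxBR',c(408,308,285,235,8,0,0),44),('boxTL',c(125,75,285,235,8,0,0),44),('boxBL',c(105,285,285,235,8,0,0),44),
 ('rTL',c(543,342,400,232,3,515,290),6),('rBL',c(558,432,400,232,3,515,290),6),('rTR',c(735,315,400,232,3,515,290),10),('rBR',c(750,404,400,232,3,515,290),10),('sleeve',(305,185),46),('tape',(220,200),37)]:
    print(nm,np.round(uv,1),plane(s,uv,z).round(0))
print(telemetry.read_state()['eef_rot'], rot(telemetry.read_state()['eef_rot']).as_matrix().round(3))
E
```

```text
tip [170.8 273.8] [446. 488.  12.]
hend [233.8 272. ] [446. 308.  12.]
covL [300.9 257.2] [481. 115.  44.]
covR [329.4 258.9] [474.  35.  44.]
gripblk [315.4 257.5] [477.  75.  66.]
boxTR [337.9 246.9] [507.  10.  44.]
boxBR [336.  273.5] [432.  18.  44.]
boxTL [300.6 244.4] [517. 115.  44.]
boxBL [298.1 270.6] [443. 124.  44.]
rTL [409.3 249.3] [ 499. -199.    6.]
rBL [414.3 279.3] [ 412. -209.    6.]
rTR [473.3 240.3] [ 520. -386.   10.]
rBR [478.3 270. ] [ 434. -395.   10.]
sleeve [305 185] [688.  99.  46.]
tape [220 200] [652. 343.  37.]
[-7.73945394e-05  2.05001804e-01  9.78761346e-01 -6.94295163e-04] [[-0.916  0.401 -0.   ]
 [ 0.401  0.916 -0.001]
 [-0.    -0.001 -1.   ]]
```

Emit:
jog_arm:
  deltas: [1,-1,0.44,0,0.1,1,-1,0.44,0,0.369,1,-1,0.44,0,0.369,1,-1,0.44,0,0.369,1,-1,0.44,0,0.369,1,-1,0.44,0,0.369,1,-1,0.44,0,0.369,1,-1,0.44,0,0.369]

```text
time_s: 1.1
ee_pos: [338.0, 572.6, 231.0]
eef_rot: [0.0, 0.706, 0.708, -0.0]
force: [-0.1, 0.3, -0.3]
width: 85.5
gripper_force: 0.0
```

Emit:
jog_arm:
  deltas: [1,-0.9,0.68,0,0,1,-0.9,0.68,0,0]

```text
time_s: 1.35
ee_pos: [395.1, 497.4, 231.5]
eef_rot: [0.001, 0.708, 0.707, 0.0]
force: [0.3, -0.0, 0.3]
width: 85.6
gripper_force: 0.0
```

Emit:
jog_arm:
  deltas: [1,-0.9,0.68,0.3,0,1,-0.9,0.68,0.3,0,1,-0.9,0.68,0.3,0]

```text
time_s: 1.72
ee_pos: [448.9, 425.2, 207.0]
eef_rot: [0.001, 0.708, 0.706, -0.0]
force: [0.0, 0.1, 0.7]
width: 85.4
gripper_force: 0.0
```

```bash
python3 - <<'E'
from h import *
st=telemetry.read_state();print(st['time_s'],st['ee_pos'],rot(st['eef_rot']).as_matrix().round(3).tolist(),st['force'])
s=snap('wrist','w1.png');print(s['origin'],proj(s,[446,488,12]),proj(s,[446,308,12]))
E
```

```text
1.725 [448.89284271 425.1619752  206.96832864] [[0.004, 1.0, 0.0], [1.0, -0.004, -0.002], [-0.002, 0.0, -1.0]] [0.01786042 0.10662507 0.69484223]
[448.34041818 494.12518872 347.79903184] [319.85327422 150.29641944] [320.88106127 318.39569247]
```

View pics/w1.png

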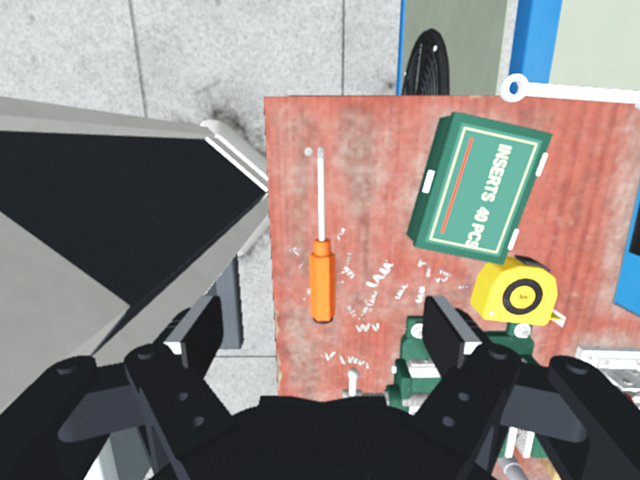

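Emit:
jog_arm:
  deltas: [0.3,-0.925,-0.025,0,0,0.3,-0.925,-0.025,0.9,0,0.3,-0.925,-0.025,0.9,0]

```text
time_s: 2.15
ee_pos: [442.1, 353.8, 133.0]
eef_rot: [-0.0, 0.707, 0.707, -0.003]
force: [1.0, 0.7, 0.7]
width: 55.4
gripper_force: 0.0
```

Emit:
jog_arm:
  deltas: [0.2,0,0,0.9,0,0.2,0,0,0.9,0,0.2,0,0,0.9,0]

```text
time_s: 2.52
ee_pos: [444.7, 355.9, 64.3]
eef_rot: [-0.0, 0.707, 0.707, 0.0]
force: [0.8, 0.4, 0.7]
width: 51.1
gripper_force: 0.0
```

```bash
python3 - <<'E'
from h import *
st=telemetry.read_state();print(st['time_s'],st['ee_pos'],st['width'])
s=snap('wrist','w2.png')
hsv=cv2.cvtColor(s['pixels'],cv2.COLOR_RGB2HSV);m=cv2.inRange(hsv,(5,180,120),(18,255,255))
p=np.argwhere(m);
for r in range(0,480,20):
    c=p[p[:,0]==r][:,1]
    if len(c)>5: print(r,c.min(),c.max(),plane(s,(np.median(c),r),12).round(1))
E
```

```text
2.525 [444.74592423 355.88218404  64.25507953] 51.12360838936897
200 314 343 [454.1 393.8  12. ]
220 307 350 [447.5 382.   12. ]
240 308 350 [455.6 369.9  12. ]
260 308 350 [457.  357.3  12. ]
280 309 349 [455.4 344.3  12. ]
300 311 349 [456.6 330.8  12. ]
320 341 348 [458.1 316.8  12. ]
```

Emit:
jog_arm:
  deltas: [0.2,0,0,0,0,0.2,0,0,0,0]

```text
time_s: 2.82
ee_pos: [445.3, 355.2, 64.8]
eef_rot: [-0.0, 0.708, 0.707, 0.001]
force: [-0.5, -0.1, 0.8]
width: 51.5
gripper_force: 0.0
```

```bash
python3 - <<'E'
from h import *
st=telemetry.read_state();print(st['time_s'],st['ee_pos'],st['width'])
s=snap('wrist','w2.png');print(s['origin'],rot(s['orientation']).as_matrix().round(3).tolist())
hsv=cv2.cvtColor(s['pixels'],cv2.COLOR_RGB2HSV);m=cv2.inRange(hsv,(3,120,60),(20,255,255))
p=np.argwhere(m);
for r in range(190,360,15):
    c=p[p[:,0]==r][:,1]
    if len(c)>5: print(r,c.min(),c.max(),plane(s,((c.min()+c.max())/2,r),12).round(1))
E
```

```text
2.825 [445.31220931 355.21899971  64.77157158] 51.49561694720007
[444.39628292 423.71369992 205.82058596] [[1.0, -0.002, 0.001], [-0.002, -0.962, -0.273], [0.001, 0.273, -0.962]]
190 316 339 [447.6 398.9  12. ]
205 239 342 [426.2 390.3  12. ]
220 305 460 [479.9 381.3  12. ]
235 305 523 [499.1 372.1  12. ]
250 305 517 [497.9 362.8  12. ]
265 305 349 [447.4 353.3  12. ]
280 244 584 [501.1 343.4  12. ]
295 306 578 [519.4 333.2  12. ]
310 307 349 [448.1 323.1  12. ]
325 308 348 [448.1 312.4  12. ]
```

View pics/w2.png

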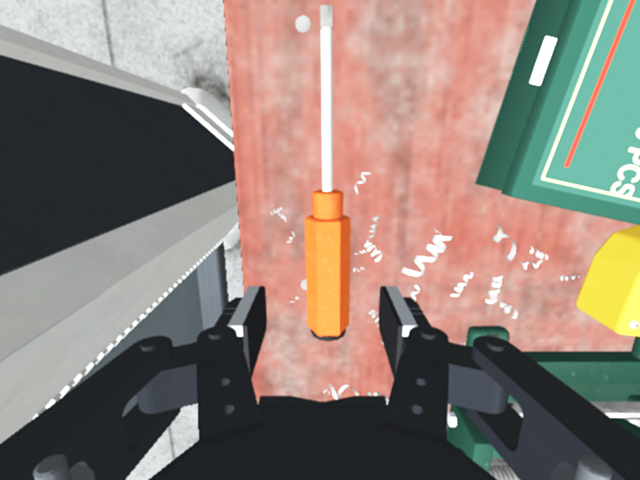

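Emit:
jog_arm:
  deltas: [0.2,0,0.03,0.4,0,0.2,0,0.03,0.775,0,0.2,0,0.03,0.775,0,0.2,0,0.03,0.775,0,-1,0,0.03,0.775,0,-1,0,0.03,0.775,0,-1,0,0.03,0.775,0,-1,0,0.03,0.775,0]

```text
time_s: 3.88
ee_pos: [447.7, 355.1, 2.9]
eef_rot: [-0.0, 0.708, 0.707, 0.001]
force: [-1.6, -1.6, 8.6]
width: 23.7
gripper_force: 58.3
```

Emit:
jog_arm:
  deltas: [-1,0,0,0,0,-1,0,0,-1,0,-1,0,0,-1,0,-1,0,0,-1,0,-1,0,0,-1,0]

```text
time_s: 4.5
ee_pos: [446.2, 354.1, 80.3]
eef_rot: [-0.0, 0.707, 0.707, -0.001]
force: [-1.1, -0.0, -1.6]
width: 24.0
gripper_force: 59.6
```

```bash
python3 - <<'E'
from h import *
s=snap('wrist','w3.png')
E
```

```text
(no output)
```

View pics/w3.png

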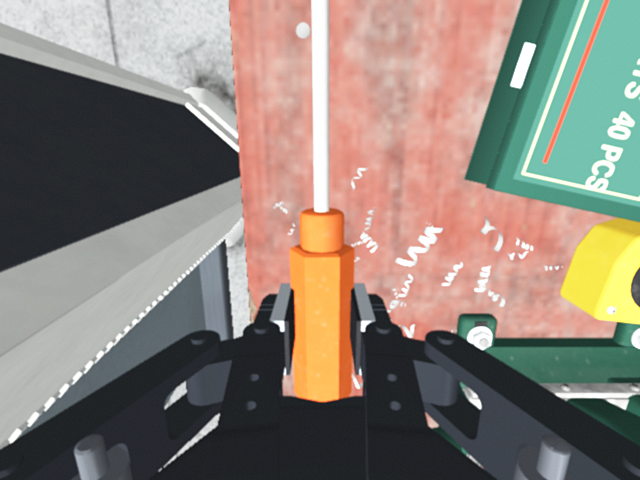

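Emit:
jog_arm:
  deltas: [-1,0,0,-0.8,0,-1,-0.5,0,-1,0.028,-1,-1,0,-1,0.028,-1,-1,0,-1,0.028]

```text
time_s: 5.05
ee_pos: [446.7, 270.7, 160.4]
eef_rot: [0.0, 0.739, 0.673, -0.001]
force: [-0.3, 2.3, -1.0]
width: 23.5
gripper_force: 59.6
```

Emit:
jog_arm:
  deltas: [-1,-0.6,0,0,0,-1,-1,0.2,0,0]

```text
time_s: 5.3
ee_pos: [454.2, 192.4, 160.0]
eef_rot: [-0.0, 0.737, 0.675, -0.001]
force: [0.4, -0.4, -0.9]
width: 23.7
gripper_force: 59.6
```

Emit:
jog_arm:
  deltas: [-1,-0.6,0,0,0,-1,-1,0.2,0,0]

```text
time_s: 5.55
ee_pos: [463.2, 110.9, 160.2]
eef_rot: [-0.001, 0.738, 0.675, -0.001]
force: [0.4, 1.1, -0.6]
width: 23.7
gripper_force: 59.6
```

Emit:
jog_arm:
  deltas: [-1,-0.6,0,0,0,-1,-1,0.2,0,0,-1,-1,0.2,0,0,-1,-1,0.2,0,0,-1,-1,0.2,0,0,-1,-1,0.2,0,0]

```text
time_s: 6.3
ee_pos: [473.2, 32.1, 161.1]
eef_rot: [-0.0, 0.737, 0.675, -0.0]
force: [-1.0, -0.7, -1.1]
width: 23.9
gripper_force: 59.6
```

```bash
python3 - <<'E'
from h import *
s=snap('wrist','w4.png')
E
```

```text
(no output)
```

View pics/w4.png

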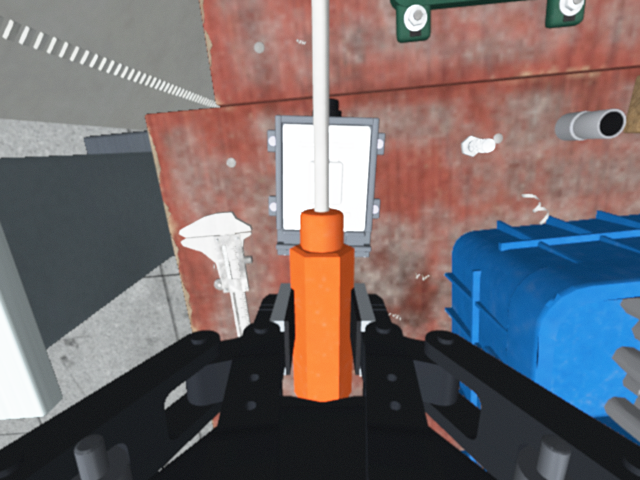

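```bash
python3 - <<'E'
from h import *
s=load('wrist');im=s['pixels'];print(s['origin'])
m=(im.min(2)>200).astype(np.uint8)
L=[];Rr=[]
for r in range(130,226,6):
    c=np.flatnonzero(m[r,272:385])+272
    L.append(plane(s,(c.min()-.5,r),44)[:2]);Rr.append(plane(s,(c.max()+.5,r),44)[:2])
L=np.array(L);Rr=np.array(Rr)
for q in(L,Rr):
    f=np.polyfit(q[:,1],q[:,0],1);print(f,np.abs(np.polyval(f,q[:,1])-q[:,0]).max())
for c in (290,296,300,345,352,360,368):
    r=np.flatnonzero(m[100:260,c])+100;print(c,r.min(),r.max(),plane(s,(c,r.min()-.5),44).round(1),plane(s,(c,r.max()+.5),44).round(1))
# dark body outline
g=im.astype(int);box=((np.abs(g[:,:,0]-g[:,:,2])<40)&(g.max(2)<190)).astype(np.uint8)
for r in (150,180,210):
    c=np.flatnonzero(box[r,262:392]|m[r,262:392])+262;print(r,c.min(),c.max(),plane(s,(c.min(),r),44).round(1),plane(s,(c.max(),r),44).round(1))
for c in (285,295,350,360):
    print(c,[(r,plane(s,(c,r),44)[1].round(0)) for r in range(228,262,3) if box[r,c]])
E
```

```text
[478.58691967 100.6070012  302.07549224]
[8.69032632e-02 4.38005117e+02] 7.840347165591197
[1.34594920e-01 5.01880388e+02] 8.227494278823599
290 124 229 [456.4 117.1  44. ] [447.4  38.6  44. ]
296 124 229 [460.8 116.7  44. ] [452.1  38.2  44. ]
300 124 214 [463.6 116.4  44. ] [456.5  49.8  44. ]
345 126 231 [496.  112.2  44. ] [490.4  33.2  44. ]
352 126 230 [501.  111.8  44. ] [496.   33.5  44. ]
360 126 230 [506.8 111.2  44. ] [502.3  32.9  44. ]
368 126 166 [512.6 110.7  44. ] [511.1  81.7  44. ]
150 267 384 [437.4 100.2  44. ] [523.4  92.6  44. ]
180 274 374 [439.8  78.   44. ] [515.1  71.3  44. ]
210 265 379 [429.9  55.8  44. ] [517.9  48.   44. ]
285 [(231, np.float64(38.0)), (234, np.float64(35.0)), (237, np.float64(33.0)), (240, np.float64(30.0)), (243, np.float64(28.0)), (246, np.float64(25.0)), (249, np.float64(23.0)), (252, np.float64(20.0)), (255, np.float64(18.0))]
295 [(231, np.float64(37.0)), (234, np.float64(35.0)), (237, np.float64(32.0)), (240, np.float64(30.0)), (243, np.float64(27.0))]
350 [(231, np.float64(33.0)), (234, np.float64(31.0)), (237, np.float64(28.0)), (240, np.float64(26.0)), (243, np.float64(23.0))]
360 [(231, np.float64(33.0)), (234, np.float64(30.0)), (237, np.float64(28.0)), (240, np.float64(25.0)), (243, np.float64(23.0)), (246, np.float64(20.0)), (249, np.float64(18.0)), (252, np.float64(15.0)), (255, np.float64(13.0)), (258, np.float64(10.0)), (261, np.float64(8.0))]
```

Emit:
jog_arm:
  deltas: [-1,-0.6,-0.03,0,0.007,-1,-1,-0.05,0,0.007]

```text
time_s: 6.6
ee_pos: [462.0, -49.3, 161.4]
eef_rot: [0.0, 0.745, 0.667, -0.0]
force: [0.5, -0.2, -0.9]
width: 23.9
gripper_force: 59.6
```

Emit:
jog_arm:
  deltas: [-1,-0.6,0,0,0,-1,-1,0,0.3,0,-1,-1,0,0.9,0,-1,-1,0,0.9,0]

```text
time_s: 7.1
ee_pos: [451.0, -127.2, 87.3]
eef_rot: [-0.002, 0.746, 0.666, -0.002]
force: [-1.0, 0.6, -0.3]
width: 24.0
gripper_force: 59.6
```

Emit:
jog_arm:
  deltas: [-1,-0.15,0,0.4,0,-1,-0.15,0,0.85,0,-1,-0.15,0,0.85,0,-1,-0.15,0,0.85,0]

```text
time_s: 7.6
ee_pos: [453.2, -139.4, 23.0]
eef_rot: [0.001, 0.745, 0.667, 0.001]
force: [-0.0, 0.1, -1.5]
width: 23.8
gripper_force: 59.6
```

```bash
python3 - <<'E'
from h import *
st=telemetry.read_state();print(st['ee_pos'],rot(st['eef_rot']).as_matrix().round(4).tolist(),st['force'])
s=snap('side','s2.png')
p=st['ee_pos'];d=np.array([.108,.994,0])
for a in(-45,0,40,92,135): print(a,proj(s,p+d*a+[0,0,9.5]).round(0))
for x in (62,0,-47): print(proj(s,[477.6-.108*x,74.9-.994*x,44]))
im=cv2.imread('pics/s2.png');cv2.imwrite('pics/s2c.png',cv2.resize(im[220:390,220:370],None,fx=4,fy=3.5,interpolation=cv2.INTER_CUBIC))
E
```

```text
[ 453.19160481 -139.35970293   22.99551117] [[0.1103, 0.9939, 0.0017], [0.9939, -0.1103, 0.0001], [0.0002, 0.0017, -1.0]] [-0.03338819  0.1414014  -1.47308465]
-45 [293. 328.]
0 [291. 316.]
40 [288. 306.]
92 [286. 294.]
135 [284. 284.]
[282.91131662 275.51347814]
[280.15469684 263.55712553]
[278.22451988 255.18532304]
```

View pics/s2c.png

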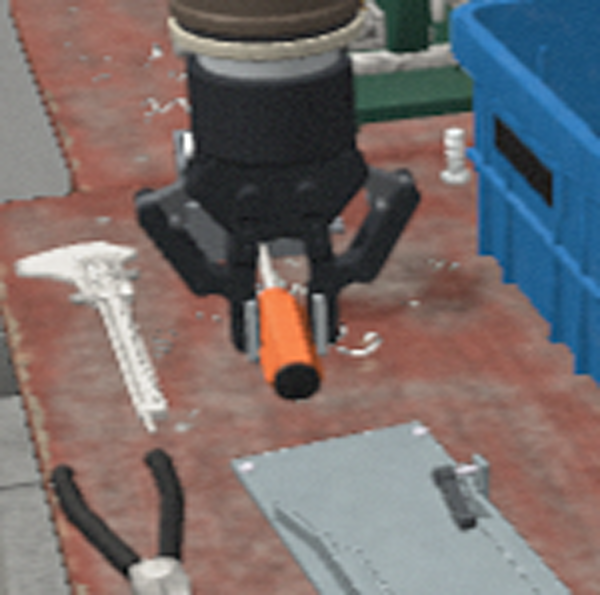

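Emit:
jog_arm:
  deltas: [-1,0.15,0.014,-0.03,0,-1,0.2,0.014,-0.03,0,-1,0.22,0.014,-0.03,0,-1,0.24,0.014,-0.03,0]

```text
time_s: 8.15
ee_pos: [455.7, -122.6, 24.3]
eef_rot: [0.002, 0.746, 0.666, -0.0]
force: [-1.6, -11.9, -0.3]
width: 23.7
gripper_force: 59.7
```

Emit:
jog_arm:
  deltas: [-1,0.02,0,0,0,-1,0.04,0,0,0]

```text
time_s: 8.4
ee_pos: [455.8, -122.1, 24.4]
eef_rot: [0.003, 0.747, 0.665, -0.001]
force: [-3.4, -21.1, -1.1]
width: 24.0
gripper_force: 59.7
```

Emit:
jog_arm:
  deltas: [-1,0.02,0,-0.1,0,-1,0.04,0,-0.2,0,-1,0.06,0,-0.32,0,-1,0.09,0,-0.44,0]

```text
time_s: 8.9
ee_pos: [456.3, -113.5, 59.6]
eef_rot: [0.002, 0.746, 0.666, -0.001]
force: [-0.8, -7.5, -3.1]
width: 23.6
gripper_force: 59.4
```

```bash
cat > pitch.py <<'E'
from h import *
# predict collar-front row for pitch th; pivot 9.5 above TCP
st=telemetry.read_state();s=snap('wrist')
im=s['pixels'];hsv=cv2.cvtColor(im,cv2.COLOR_RGB2HSV);m=cv2.inRange(hsv,(3,150,90),(20,255,255))
n,l,stt,c=cv2.connectedComponentsWithStats(m)
i=l[350,322] if l[350,322] else 1+stt[1:,4].argmax();print('orange bbox',stt[i])
X=rot(st['eef_rot']).as_matrix()[:,0]; P=st['ee_pos']+[0,0,9.5]
print(st['ee_pos'],st['force'])
for th in (0,10,20,30,36,42,48):
    a=np.radians(th);d=X*np.cos(a)-np.array([0,0,np.sin(a)]);u=X*np.sin(a)+np.array([0,0,np.cos(a)])
    print(th,proj(s,P+d*43+u*9).round(0),'tip px',proj(s,P+d*135).round(0),'tip',(P+d*135).round(0))
E
python3 pitch.py
```

```text
orange bbox [  291   219    63   184 10076]
[ 456.25169431 -113.48353081   59.61660713] [-0.75504708 -7.48100266 -3.11211624]
0 [324. 217.] tip px [324. -71.] tip [472.  21.  69.]
10 [324. 210.] tip px [324. -28.] tip [471.  19.  45.]
20 [324. 208.] tip px [324.  12.] tip [471.  13.  22.]
30 [324. 209.] tip px [323.  49.] tip [470.   3.   1.]
36 [324. 210.] tip px [323.  69.] tip [469.  -5. -11.]
42 [324. 213.] tip px [323.  89.] tip [468. -14. -22.]
48 [324. 217.] tip px [323. 109.] tip [467. -24. -32.]
```

```bash
python3 - <<'E'
from h import *
s=load('wrist');im=s['pixels']
for r in range(0,225,8):
    print(r,' '.join('%3d'%v for v in im[r,300:346:2].mean(1)))
E
```

```text
0  89  91  91  89  89  92  91  89  88  90  90  88  88  89  91  90  90  88  87  89  90  89  89
8  90  91  89  88  89  87  95 186 187 184 180 171 157 160 112  88  91  90  88  88  86  87  88
16  95  86  88  88  86  87  98 199 198 194 191 189 189 184 120  86  88  89  88  87  88  90  89
24  89  89  90  91  89  89 100 207 226 242 244 234 203 188 136  84  90  90  91  91  88  92  90
32 144 143 147 153 161 161 156 222 250 249 249 242 218 167 150 150 151 152 154 153 158 161 163
40 142 142 148 151 156 165 160 221 250 251 250 243 221 169 141 152 154 153 156 158 159 159 159
48 146 146 145 148 150 157 159 221 250 251 250 243 222 171 140 146 139 139 143 148 152 149 144
56 152 151 152 151 149 149 147 217 250 251 250 245 227 172 142 147 145 141 143 141 140 145 147
64 151 152 156 157 159 157 153 217 250 250 250 245 231 173 142 151 152 152 155 150 145 147 154
72 152 151 153 158 160 157 152 220 251 251 251 246 230 180 146 158 162 166 167 161 157 153 155
80 152 152 152 153 154 154 149 214 250 251 251 246 231 180 142 148 147 151 150 152 150 156 160
88 154 152 153 148 144 144 139 210 250 251 250 246 231 17
[... 968 characters left out ...]
 136 133 130 127 124 113 103
176 152 148 146 145 144 142 142 189 252 253 253 252 242 206 155 128 132 136 139 137 135 129 122
184 146 142 139 140 141 144 140 187 251 253 253 251 240 202 159 139 142 146 147 146 146 144 138
192 144 144 148 150 146 146 144 188 251 253 253 252 242 206 162 152 145 151 155 157 152 146 146
200 140 136 141 144 144 146 144 170 252 253 253 252 242 207 163 157 155 150 146 142 140 138 137
208 140 143 142 142 143 143 143 171 253 253 253 252 243 212 158 149 148 146 148 150 151 151 151
216 146 143 144 140 137 134 137 166 254 254 254 254 247 215 167 152 148 145 145 146 151 148 145
224 134 140 153 154 159 160 161 159 159 157 158 159 153 149 145 140 135 127 117 110  95 111 144
```

Emit:
jog_arm:
  deltas: [-1,0.07,0,-0.165,0,-1,0.15,0,-0.32,0,-1,0.25,0,-0.47,0,-1,0.36,0,-0.6,0,-1,0.4,0,-0.65,0,-1,0.4,0,-0.65,0]

```text
time_s: 9.7
ee_pos: [460.2, -79.3, 111.5]
eef_rot: [0.001, 0.745, 0.667, 0.0]
force: [-0.3, -5.8, 0.5]
width: 23.7
gripper_force: 58.8
```

```bash
python3 pitch.py; python3 - <<'E'
from h import *
s=load('wrist');im=s['pixels']
for r in range(60,150,4):
    print(r,' '.join('%3d'%v for v in im[r,306:340:2].mean(1)))
E
```

```text
orange bbox [ 290  240   65  162 8554]
[460.23012319 -79.27380236 111.54444895] [-0.25974017 -5.77356557  0.5005633 ]
0 [324. 217.] tip px [324. -71.] tip [475.  55. 121.]
10 [324. 210.] tip px [324. -28.] tip [475.  53.  97.]
20 [324. 208.] tip px [324.  12.] tip [474.  47.  75.]
30 [324. 209.] tip px [323.  49.] tip [473.  37.  53.]
36 [324. 211.] tip px [323.  70.] tip [472.  29.  42.]
42 [324. 213.] tip px [323.  90.] tip [471.  20.  31.]
48 [324. 217.] tip px [323. 109.] tip [470.  11.  21.]
60 200 205 206 205 205 205 207 206 208 208 206 208 209 210 222 224 224
64 148 184 183 181 181 181 182 181 182 182 181 179 182 180 180 180 182
68 135 185 182 182 182 182 181 182 180 182 181 181 180 181 181 181 182
72 136 183 182 182 182 181 181 181 181 181 182 180 182 180 182 180 180
76 136 186 182 181 182 181 181 180 182 182 181 180 181 182 180 182 181
80 137 186 181 183 183 184 182 182 181 180 180 183 181 181 180 181 180
84 135 186 180 182 182 181 182 180 180 180 180 181 181 180 182 183 182
88 136 184 181 183 182 181 181 181 181 181 181 180 181 181 180 180 182
92 125 185 183 185 182 183 182
[... 347 characters left out ...]
 151 170 172 165 163 157 143 143 142 144 147 151 151
116 135 138 142 151 153 159 222 228 203 162 141 142 144 148 149 151 153
120 134 138 141 146 152 162 227 230 205 164 138 136 133 137 142 147 141
124 141 138 141 144 145 163 232 231 212 170 141 136 132 132 138 141 139
128 146 145 140 143 139 160 232 233 214 171 143 137 136 135 132 133 135
132 144 144 148 147 145 161 233 232 214 173 143 140 141 140 137 134 138
136 143 144 153 154 147 162 232 231 217 175 144 141 149 152 145 141 142
140 143 145 147 150 145 172 234 234 220 179 147 146 153 159 155 149 146
144 145 145 146 144 143 170 234 234 220 180 147 139 144 145 147 149 147
148 146 142 142 140 138 166 235 233 223 179 148 135 136 134 136 148 155
```

Emit:
jog_arm:
  deltas: [-1,-0.2,0,0,0,-1,-0.25,0,0.15,0,-1,-0.25,0,0.3,0,-1,-0.25,0,0.45,0,-1,-0.25,0,0.45,0]

```text
time_s: 10.38
ee_pos: [456.9, -98.0, 73.6]
eef_rot: [-0.001, 0.745, 0.667, -0.001]
force: [-0.0, 0.2, -0.7]
width: 23.5
gripper_force: 59.3
```

```bash
python3 pitch.py; python3 - <<'E'
from h import *
s=load('wrist');im=s['pixels']
for r in range(56,124,4):
    print(r,' '.join('%3d'%v for v in im[r,306:340:2].mean(1)))
E
```

```text
orange bbox [ 290  238   64  165 8658]
[456.88677734 -97.98629602  73.64746856] [-0.01581734  0.23797569 -0.6843762 ]
0 [324. 216.] tip px [324. -71.] tip [472.  36.  83.]
10 [324. 210.] tip px [324. -28.] tip [472.  34.  60.]
20 [324. 208.] tip px [324.  12.] tip [471.  28.  37.]
30 [324. 209.] tip px [324.  49.] tip [470.  18.  16.]
36 [324. 210.] tip px [324.  70.] tip [469.  11.   4.]
42 [324. 213.] tip px [324.  90.] tip [468.   2.  -7.]
48 [324. 217.] tip px [324. 109.] tip [467.  -8. -17.]
56  90  91  90  92  90  90  90  92  89  90  91  90  91  89  89  89  87
60  93  90  90  88  89  89  90  88  91  89  90  90  89  90  89  90  88
64 100  95  94  93  95  93  94  95  93  95  95  96  95  92  94  94  93
68 131 129 136 146 146 143 138 139 142 146 142 140 137 135 130 133 138
72 144 147 151 162 161 160 150 155 164 168 166 159 157 155 155 153 154
76 143 148 151 158 163 160 158 156 158 156 156 154 151 152 154 158 159
80 142 146 152 157 164 164 164 163 160 156 153 152 151 148 148 150 151
84 147 146 149 153 158 163 168 167 168 163 157 156 152 146 142 139 147
88 153 150 148 150 152 156 161 161 160 159 157 153 148 144 140 138 143
92 156 152 153 150 151 160 159 152 146 130 125 135 152 147 147 145 144
96 152 157 155 157 156 162 171 166 158 155 150 141 155 152 151 152 149
100 152 156 161 160 160 170 189 187 183 176 166 138 151 149 157 158 158
104 153 155 159 163 159 169 239 238 228 191 158 142 150 158 161 165 169
108 152 153 155 159 155 167 240 240 229 193 160 139 149 155 159 161 165
112 156 153 154 155 154 168 241 242 232 196 162 135 144 150 153 152 155
116 155 154 153 149 147 169 242 241 232 194 161 139 145 145 144 143 145
120 153 151 148 145 142 165 242 243 234 201 160 131 139 138 139 143 170
```

```bash
cat > tip.py <<'E'
from h import *
from scipy.optimize import least_squares
st=telemetry.read_state();s=load('wrist')
X=rot(st['eef_rot']).as_matrix()[:,0]
def f(p,row,crow):
    L,th,h=p;P=st['ee_pos']+[0,0,h];d=X*np.cos(th)-np.array([0,0,np.sin(th)]);u=X*np.sin(th)+np.array([0,0,np.cos(th)])
    return [proj(s,P+d*L)[1]-row,proj(s,P+d*(L-92)+u*9)[1]-crow],P+d*L
if __name__=='__main__':
    t=plane(s,(319.5,92),1);print('tip ray at z=1',t,t-st['ee_pos'],'along',(t-st['ee_pos'])@X)
    for h in(5,9.5,14,19):
        r=least_squares(lambda p:f([p[0]*100,p[1],h],92,238)[0],[1.3,.7]);q=[r.x[0]*100,r.x[1],h]
        print(h,q[0],np.degrees(q[1]),r.cost,f(q,92,238)[1])
E
python3 tip.py
```

```text
tip ray at z=1 [ 4.65279462e+02 -3.14435934e-01  1.00000000e+00] [  8.00201944  97.83419043 -73.22003236] along 98.1258217547572
5 120.81807506962252 36.417026744670636 4.0389678347315804e-28 [468.05721327  -1.52367033   7.48529258]
9.5 122.15660050549826 37.46368242164497 4.0389678347315804e-28 [468.02794835  -1.78598768   9.40716111]
14 123.52424034359815 38.48254856118872 1.3126645462877636e-27 [467.99845896  -2.05031714  11.34377146]
19 125.07841071326762 39.58381272219989 5.1503706138146694e-23 [467.96548447  -2.34588546  13.50925333]
```

Emit:
jog_arm:
  deltas: [-1,0,0,0.03,0,-1,0,0,0.03,0]

```text
time_s: 10.68
ee_pos: [457.9, -98.3, 72.6]
eef_rot: [0.0, 0.745, 0.667, 0.0]
force: [0.6, 0.5, -0.3]
width: 23.6
gripper_force: 59.3
```

Emit:
jog_arm:
  deltas: [-1,0,0,0.04,0,-1,0,0,0.04,0]

```text
time_s: 10.92
ee_pos: [457.7, -98.3, 69.2]
eef_rot: [-0.0, 0.745, 0.667, -0.0]
force: [-0.2, 0.2, -0.5]
width: 23.4
gripper_force: 59.3
```

Emit:
jog_arm:
  deltas: [-1,0,0,0.04,0,-1,0,0,0.04,0]

```text
time_s: 11.18
ee_pos: [457.9, -98.5, 66.0]
eef_rot: [0.0, 0.745, 0.667, 0.0]
force: [0.5, -0.7, 0.9]
width: 23.7
gripper_force: 59.6
```

Emit:
jog_arm:
  deltas: [-1,0,0,0.03,0,-1,0,0,0.03,0]

```text
time_s: 11.42
ee_pos: [457.9, -98.7, 63.7]
eef_rot: [0.0, 0.745, 0.667, 0.0]
force: [0.0, -2.3, 3.1]
width: 23.4
gripper_force: 59.8
```

```bash
python3 - <<'E'
from h import *
s=snap('wrist');im=s['pixels']
st=telemetry.read_state();print(st['ee_pos'],st['force'])
d=im.mean(2)[60:130,318:324].mean(1);print(d.round(0).tolist())
hsv=cv2.cvtColor(im,cv2.COLOR_RGB2HSV);m=cv2.inRange(hsv,(3,150,90),(20,255,255))
print(np.flatnonzero(m[150:300,322])[0]+150)
E
```

```text
[457.97458294 -98.63877375  63.81090504] [ 0.08599451 -3.11308069  4.02223205]
[89.0, 88.0, 106.0, 143.0, 162.0, 164.0, 164.0, 165.0, 164.0, 163.0, 160.0, 158.0, 157.0, 155.0, 154.0, 156.0, 158.0, 160.0, 161.0, 164.0, 163.0, 159.0, 152.0, 151.0, 154.0, 157.0, 157.0, 159.0, 163.0, 168.0, 173.0, 179.0, 182.0, 186.0, 201.0, 223.0, 234.0, 236.0, 236.0, 236.0, 237.0, 238.0, 238.0, 238.0, 239.0, 239.0, 240.0, 240.0, 240.0, 240.0, 240.0, 241.0, 241.0, 242.0, 242.0, 241.0, 241.0, 241.0, 241.0, 242.0, 241.0, 241.0, 241.0, 242.0, 242.0, 242.0, 242.0, 242.0, 243.0, 243.0]
238
```

```bash
python3 - <<'E'
import tip
from tip import *
t=plane(s,(320,84),1);v=t-st['ee_pos'];print('ray',t,v,'along',v@X)
for row in(82,85,88):
  for h in(5,9.5,14):
    r=least_squares(lambda p:f([p[0]*100,p[1],h],row,238)[0],[1.3,.7]);q=[r.x[0]*100,r.x[1],h]
    T=f(q,row,238)[1];print(row,h,q[0].round(1),np.degrees(q[1]).round(1),T.round(1),(T-st['ee_pos']).round(1))
E
```

```text
ray [467.31556423   1.61885182   1.        ] [  9.34098129 100.25762557 -62.81090504] along 100.682782552871
82 5 120.4 32.8 [469.3   2.    3.6] [ 11.3 100.6 -60.2]
82 9.5 121.7 33.9 [469.2   1.7   5.3] [ 11.3 100.4 -58.5]
82 14 123.0 35.1 [469.2   1.4   7.1] [ 11.2 100.1 -56.7]
85 5 120.4 33.8 [469.1   0.8   1.7] [ 11.1  99.4 -62.1]
85 9.5 121.7 35.0 [469.1   0.5   3.5] [ 11.1  99.1 -60.3]
85 14 123.1 36.1 [4.691e+02 2.000e-01 5.400e+00] [ 11.1  98.9 -58.4]
88 5 120.5 34.9 [ 4.69e+02 -5.00e-01 -1.00e-01] [ 11.   98.2 -63.9]
88 9.5 121.8 36.0 [469.   -0.7   1.7] [ 11.   97.9 -62.1]
88 14 123.1 37.1 [468.9  -1.    3.6] [ 10.9  97.6 -60.2]
```

Emit:
jog_arm:
  deltas: [-1,0,0,-0.2,0,-1,0.1,0,-0.2,0,-1,0.16,0,-0.2,0,-1,0.2,0,-0.24,0,-1,0.25,0,-0.29,0,-1,0.3,0,-0.34,0,-1,0.3,0,-0.34,0]

```text
time_s: 12.35
ee_pos: [460.2, -75.4, 90.6]
eef_rot: [0.001, 0.745, 0.667, -0.001]
force: [-1.5, -6.5, 0.9]
width: 23.2
gripper_force: 58.7
```

```bash
python3 - <<'E'
from h import *
s=snap('wrist')
import tip
from tip import *
im=s['pixels'];print(st['ee_pos'],st['force'])
d=im.mean(2)[80:125,318:324].mean(1);print(d.round(0).tolist())
hsv=cv2.cvtColor(im,cv2.COLOR_RGB2HSV);m=cv2.inRange(hsv,(3,150,90),(20,255,255))
cr=np.flatnonzero(m[150:300,322])[0]+150;print(cr)
for row in(86,90,94,98):
  for h in(7,):
    r=least_squares(lambda p:f([p[0]*100,p[1],h],row,cr)[0],[1.3,.7]);q=[r.x[0]*100,r.x[1],h]
    T=f(q,row,cr)[1];v=T-st['ee_pos'];print(row,h,q[0].round(1),np.degrees(q[1]).round(1),T.round(1),(v@X).round(1),v[2].round(1))
E
```

```text
[460.08457931 -75.48538389  90.51682386] [-0.79051547 -6.26890035  0.51863394]
[171.0, 169.0, 170.0, 170.0, 170.0, 170.0, 170.0, 171.0, 170.0, 170.0, 170.0, 170.0, 170.0, 170.0, 172.0, 167.0, 141.0, 122.0, 140.0, 162.0, 170.0, 166.0, 156.0, 142.0, 125.0, 114.0, 96.0, 78.0, 76.0, 77.0, 85.0, 106.0, 121.0, 124.0, 125.0, 129.0, 134.0, 140.0, 145.0, 153.0, 174.0, 192.0, 199.0, 202.0, 203.0]
242
86 7 119.3 33.7 [471.1  23.1  31.1] 99.3 -59.4
90 7 119.3 35.1 [470.9  21.5  28.7] 97.7 -61.8
94 7 119.3 36.6 [470.7  19.7  26.3] 95.9 -64.3
98 7 119.4 38.0 [470.5  18.   23.8] 94.2 -66.7
```

Emit:
jog_arm:
  deltas: [-1,-0.15,0,0,0,-1,-0.15,0,-0.3,0,-1,-0.12,0,-0.52,0,-1,-0.12,0,-0.52,0,-1,-0.12,0,-0.52,0]

```text
time_s: 13.02
ee_pos: [458.9, -83.9, 131.8]
eef_rot: [-0.0, 0.745, 0.667, -0.0]
force: [-0.4, -0.5, -0.6]
width: 23.5
gripper_force: 59.2
```

```bash
python3 - <<'E'
from h import *
s=snap('wrist')
import tip
from tip import *
im=s['pixels'];print(st['ee_pos'],st['force'],X)
print(im.mean(2)[95:125,318:324].mean(1).round(0).tolist())
xb=np.array([-.108,-.994,0]);yb=np.array([.994,-.108,0]);B=np.array([477.6,74.9,0])
T=st['ee_pos']+89.5*X-[0,0,73.5];print('tip',T,(T-B)@xb,(T-B)@yb,'tcp yb',(st['ee_pos']-B)@yb)
print('pred px',proj(s,T))
E
```

```text
[458.79202271 -83.95823183 131.66946979] [ 0.87361881 -0.82388554 -1.1083343 ] [ 1.10870517e-01  9.93834860e-01 -7.62409562e-07]
[171.0, 151.0, 149.0, 154.0, 160.0, 161.0, 161.0, 166.0, 171.0, 176.0, 180.0, 191.0, 214.0, 227.0, 230.0, 230.0, 231.0, 232.0, 233.0, 233.0, 234.0, 235.0, 236.0, 237.0, 236.0, 236.0, 236.0, 237.0, 238.0, 237.0]
tip [468.71493397   4.98998812  58.16940155] 70.4501389361926 -1.2814743529961934 tcp yb -1.5384403901533723
pred px [323.34794851 107.94632054]
```

```bash
python3 - <<'E'
import tip
from tip import *
im=s['pixels']
print(im[88:112,310:334:2].mean(2).round(0).astype(int))
hsv=cv2.cvtColor(im,cv2.COLOR_RGB2HSV);m=cv2.inRange(hsv,(3,150,90),(20,255,255))
cr=np.flatnonzero(m[150:300,322])[0]+150;print(cr)
xb=np.array([-.108,-.994,0]);B=np.array([477.6,74.9,0])
for row in(96,99):
  for h in(5,10):
    r=least_squares(lambda p:f([p[0]*100,p[1],h],row,cr)[0],[1.3,.7]);q=[r.x[0]*100,r.x[1],h]
    T=f(q,row,cr)[1];v=T-st['ee_pos'];print(row,h,q[0].round(1),np.degrees(q[1]).round(1),T.round(1),(v@X).round(1),v[2].round(1),'xb',(T-B)@xb)
E
```

```text
[[191 195 196 195 195 194 195 192 193 194 194 195]
 [193 197 197 196 195 196 196 197 196 196 197 195]
 [186 189 190 190 190 190 189 189 189 190 190 189]
 [162 163 163 162 162 162 163 162 162 164 164 165]
 [164 162 161 161 160 161 160 161 160 162 163 163]
 [183 184 186 183 184 185 185 185 184 184 182 183]
 [191 192 192 191 191 188 189 189 191 192 190 190]
 [184 183 182 182 175 168 170 167 165 176 185 185]
 [169 168 168 167 157 151 149 139 131 145 166 168]
 [145 144 143 144 154 151 144 130 118 124 144 146]
 [123 121 121 120 161 155 149 136 124 118 126 128]
 [102 101 103 107 182 156 153 140 131 118 103 107]
 [ 91  90  92  97 178 161 153 143 138 119  88  91]
 [ 92  91  89  93 167 161 156 150 144 122  87  88]
 [ 94  92  89  94 169 169 160 158 152 127  85  91]
 [101  96  97 100 174 175 167 163 156 134  86  88]
 [102 100  98 100 181 179 172 169 166 139  89  92]
 [121 124 122 121 183 183 177 173 170 145 109 111]
 [139 147 153 151 187 192 193 182 169 156 137 139]
 [146 152 163 164 193 219 224 195 170 161 152 153]
 [146 155 164 164 203 236 235 204 168 165 151 156]
 [148 154 162 162 206 240 233 205 166 156 154 156]
 [148 154 162 161 208 240 232 206 168 148 155 157]
 [147 152 162 163 213 240 233 205 167 149 156 158]]
240
96 5 119.7 37.2 [469.4  10.7  64.3] 95.3 -67.4 xb 64.65609735836814
96 10 121.2 38.4 [469.3  10.5  66.5] 95.0 -65.2 xb 64.93218294649382
99 5 119.7 38.3 [469.2   9.4  62.5] 93.9 -69.2 xb 66.02872354442836
99 10 121.2 39.4 [469.2   9.1  64.7] 93.7 -67.0 xb 66.29415188291277
```

Emit:
jog_arm:
  deltas: [-1,0,0.018,0.1,0,-1,0,0.018,0.157,0,-1,0,0.018,0.157,0]

```text
time_s: 13.45
ee_pos: [460.3, -84.3, 119.2]
eef_rot: [-0.0, 0.745, 0.667, -0.001]
force: [-0.1, -0.8, -1.0]
width: 23.6
gripper_force: 59.2
```

Emit:
jog_arm:
  deltas: [-1,0.06,0,0.046,0,-1,0.12,0,0.092,0,-1,0.18,0,0.138,0,-1,0.24,0,0.184,0,-1,0.24,0,0.184,0]

```text
time_s: 14.08
ee_pos: [462.8, -64.5, 104.9]
eef_rot: [-0.0, 0.745, 0.667, -0.0]
force: [0.6, 0.1, 0.3]
width: 23.2
gripper_force: 59.2
```

```bash
python3 - <<'E'
from h import *
s=snap('wrist','w7.png')
import tip
from tip import *
im=s['pixels'];print(st['ee_pos'],st['force'])
xb=np.array([-.108,-.994,0]);yb=np.array([.994,-.108,0]);B=np.array([477.6,74.9,0])
T=st['ee_pos']+95.3*X-[0,0,66.5];print('tip',T,(T-B)@xb,(T-B)@yb,proj(s,T))
for x,z in((40,44),(60,43),(62,40),(50,48)): print(x,z,proj(s,B+x*xb+[0,0,z]))
cv2.imwrite('pics/w7c.png',cv2.cvtColor(cv2.resize(im[40:180,240:400],None,fx=4.2,fy=4.2,interpolation=cv2.INTER_CUBIC),cv2.COLOR_RGB2BGR))
E
```

```text
[462.87745195 -64.85402795 105.11419047] [ 0.93474848 -0.32554413 -0.58183226]
tip [473.41234121  29.86189522  38.61663837] 45.22014330040267 0.7015824787387421 [323.75048382  96.15948577]
40 44 [322.49086687  84.53713784]
60 43 [322.58299733 123.14137384]
62 40 [322.5915587  127.10813918]
50 48 [322.53696229 103.22806808]
```

View pics/w7c.png

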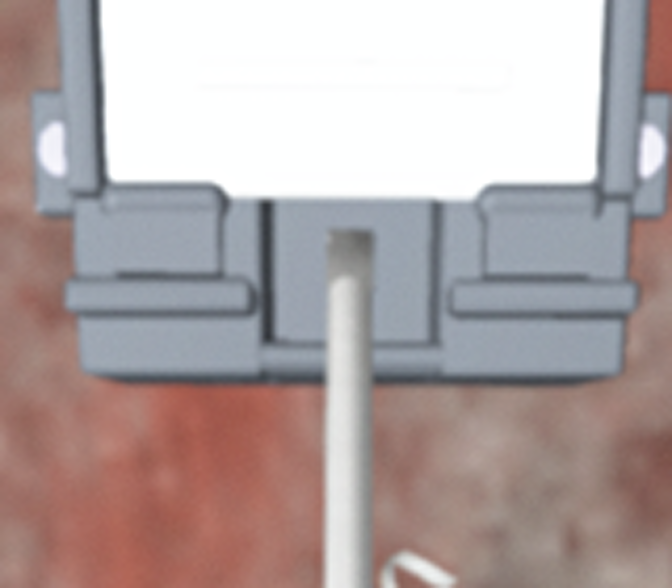

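Emit:
jog_arm:
  deltas: [-1,0.05,-0.008,0.05,0,-1,0.1,-0.008,0.09,0,-1,0.1,-0.008,0.09,0]

```text
time_s: 14.5
ee_pos: [463.0, -56.6, 97.7]
eef_rot: [-0.0, 0.745, 0.667, -0.0]
force: [0.1, 1.0, -0.3]
width: 23.3
gripper_force: 59.3
```

Emit:
jog_arm:
  deltas: [-1,0.06,0,0.046,0,-1,0.12,0,0.09,0,-1,0.12,0,0.09,0]

```text
time_s: 14.88
ee_pos: [464.1, -46.9, 90.5]
eef_rot: [-0.0, 0.745, 0.667, -0.0]
force: [-0.4, 1.4, 0.5]
width: 23.5
gripper_force: 59.3
```

```bash
python3 - <<'E'
from h import *
s=snap('wrist','w8.png')
im=s['pixels'];st=telemetry.read_state();print(st['ee_pos'],st['force'])
print(im[64:130,316:328:2].mean(2).round(0).astype(int)[::3].tolist())
E
```

```text
[464.11389928 -47.16584516  90.63395991] [ 0.88330333  1.64365049 -0.63883307]
[[184, 186, 190, 201, 198, 200], [245, 246, 245, 245, 245, 245], [244, 245, 244, 244, 245, 244], [244, 244, 244, 244, 244, 245], [244, 244, 244, 244, 244, 245], [244, 244, 244, 244, 244, 244], [245, 245, 244, 245, 244, 244], [230, 230, 230, 231, 230, 230], [245, 245, 245, 245, 245, 245], [240, 240, 240, 241, 240, 240], [243, 244, 244, 244, 244, 244], [244, 244, 245, 244, 244, 244], [244, 244, 244, 244, 244, 244], [244, 244, 244, 244, 245, 244], [244, 244, 244, 244, 244, 244], [244, 244, 245, 244, 244, 244], [244, 244, 244, 244, 244, 244], [243, 243, 243, 242, 243, 243], [171, 180, 189, 186, 178, 171], [121, 149, 177, 169, 141, 108], [123, 150, 177, 168, 142, 111], [121, 150, 177, 169, 146, 112]]
```

Emit:
jog_arm:
  deltas: [-1,-0.08,0,0.1,0,-1,-0.16,0,0.2,0,-1,-0.21,0,0.28,0,-1,-0.25,0,0.365,0,-1,-0.25,0,0.365,0]

```text
time_s: 15.55
ee_pos: [462.2, -68.9, 61.3]
eef_rot: [0.001, 0.746, 0.666, -0.0]
force: [-0.4, -2.1, 5.5]
width: 23.5
gripper_force: 64.1
```

```bash
cat > e.py <<'E'
from h import *
s=snap('wrist')
im=s['pixels'];st=telemetry.read_state();print(st['ee_pos'],st['force'])
hsv=cv2.cvtColor(im,cv2.COLOR_RGB2HSV);m=cv2.inRange(hsv,(3,150,90),(20,255,255));print('collar',np.flatnonzero(m[150:300,322])[0]+150)
g=im.mean(2)
for c in(300,321,340): print(c,g[40:200,c-2:c+3].mean(1).round(0).astype(int)[::4].tolist())
E
python3 e.py
```

```text
[462.2606329  -68.84064849  61.5780552 ] [ 1.02608189 -3.199612    4.79647922]
collar 228
300 [254, 254, 254, 254, 193, 148, 127, 121, 116, 116, 116, 115, 112, 112, 112, 111, 105, 163, 125, 74, 99, 121, 119, 118, 124, 126, 128, 127, 128, 128, 130, 131, 131, 130, 129, 134, 141, 147, 148, 144]
321 [254, 254, 254, 254, 221, 234, 235, 235, 236, 234, 235, 236, 235, 235, 235, 234, 236, 236, 237, 235, 236, 235, 234, 235, 235, 236, 236, 237, 236, 237, 237, 238, 238, 240, 242, 243, 243, 243, 242, 243]
340 [255, 254, 254, 254, 197, 163, 163, 162, 163, 163, 162, 162, 162, 163, 162, 162, 130, 162, 126, 73, 103, 136, 137, 129, 125, 124, 120, 123, 127, 129, 133, 132, 131, 218, 115, 112, 113, 119, 122, 135]
```

Emit:
jog_arm:
  deltas: [-1,-0.02,0,0.06,0,-1,-0.035,0,0.13,0,-1,-0.035,0,0.13,0]

```text
time_s: 15.98
ee_pos: [462.0, -70.6, 51.3]
eef_rot: [0.0, 0.746, 0.666, 0.0]
force: [0.3, -1.7, 4.0]
width: 23.3
gripper_force: 62.6
```

Emit:
jog_arm:
  deltas: [-1,-0.01,0,0.06,0,-1,-0.015,0,0.1,0,-1,-0.015,0,0.1,0]

```text
time_s: 16.35
ee_pos: [461.9, -71.8, 43.4]
eef_rot: [0.0, 0.745, 0.667, 0.0]
force: [1.0, -2.1, 4.8]
width: 23.4
gripper_force: 60.9
```

```bash
python3 e.py
```

```text
[461.85808566 -71.75654533  43.4853375 ] [ 0.22997472 -2.63106617  5.08457346]
collar 227
300 [168, 168, 167, 161, 161, 161, 160, 159, 159, 158, 159, 156, 156, 120, 165, 131, 79, 77, 108, 124, 125, 124, 124, 128, 131, 133, 133, 131, 131, 131, 132, 133, 132, 130, 133, 142, 150, 152, 152, 146]
321 [245, 245, 244, 244, 245, 245, 245, 245, 245, 244, 244, 244, 245, 245, 246, 244, 244, 245, 244, 243, 243, 243, 243, 243, 243, 244, 244, 243, 244, 244, 244, 245, 246, 247, 248, 247, 247, 246, 247, 247]
340 [165, 166, 165, 166, 167, 166, 166, 166, 165, 166, 166, 165, 166, 117, 165, 131, 80, 75, 107, 136, 139, 135, 131, 128, 124, 121, 125, 128, 133, 137, 134, 125, 208, 123, 118, 134, 155, 160, 160, 170]
```

Emit:
jog_arm:
  deltas: [-1,0,0,0.04,0,-1,-0.005,0,0.07,0,-1,-0.005,0,0.07,0]

```text
time_s: 16.77
ee_pos: [461.7, -71.5, 37.7]
eef_rot: [-0.0, 0.745, 0.667, 0.0]
force: [1.0, -0.1, 4.4]
width: 23.3
gripper_force: 58.8
```

Emit:
jog_arm:
  deltas: [-1,0,0,0.04,0,-1,0,0,0.07,0,-1,0,0,0.07,0]

```text
time_s: 17.15
ee_pos: [461.5, -71.9, 31.9]
eef_rot: [-0.0, 0.745, 0.667, -0.0]
force: [0.7, -2.0, 4.4]
width: 23.2
gripper_force: 58.6
```

```bash
python3 e.py; python3 - <<'E'
from h import *
st=telemetry.read_state();s=load('wrist')
xb=np.array([-.108,-.994,0]);B=np.array([477.6,74.9,0])
for z in(40,44,47,50,54): print(z,proj(s,B+40*xb+[0,0,z]))
E
```

```text
[461.48845177 -71.81203973  31.97951386] [ 0.66391936 -1.79572312  4.33316889]
collar 227
300 [172, 172, 171, 171, 171, 172, 171, 171, 171, 171, 171, 167, 143, 166, 128, 81, 78, 78, 127, 128, 128, 127, 129, 133, 134, 136, 136, 135, 135, 134, 136, 135, 135, 133, 133, 143, 150, 156, 157, 155]
321 [248, 249, 249, 248, 248, 248, 248, 248, 248, 248, 248, 248, 249, 247, 247, 248, 247, 246, 246, 246, 246, 246, 247, 247, 246, 247, 246, 246, 246, 246, 247, 247, 249, 249, 250, 249, 249, 248, 249, 248]
340 [171, 170, 170, 169, 170, 170, 170, 170, 170, 169, 170, 171, 140, 167, 135, 81, 77, 79, 138, 140, 140, 137, 133, 130, 126, 124, 129, 135, 141, 142, 138, 131, 164, 141, 146, 165, 190, 217, 204, 202]
40 [323.61089203  27.25618776]
44 [323.65067606  23.28080394]
47 [323.68233512  20.11729959]
50 [323.71569483  16.78386001]
54 [323.76306553  12.05038478]
```

```bash
python3 - <<'E'
from h import *
s=load('wrist');g=s['pixels'].mean(2);st=telemetry.read_state()
for c in(270,300,321,340,370): print(c,g[0:44,c-2:c+3].mean(1).round(0).astype(int)[::2].tolist())
t=snap('side','s9.png');im=cv2.imread('pics/s9.png')
xb=np.array([-.108,-.994,0]);B=np.array([477.6,74.9,0]);print(proj(t,B+40*xb+[0,0,44]),proj(t,st['ee_pos']))
E
```

```text
270 [255, 255, 254, 252, 241, 183, 170, 170, 139, 166, 132, 127, 151, 159, 158, 153, 166, 171, 170, 171, 171, 172]
300 [255, 255, 254, 252, 243, 184, 170, 172, 171, 172, 172, 171, 172, 171, 171, 172, 172, 172, 172, 172, 172, 171]
321 [255, 255, 254, 252, 241, 230, 249, 250, 250, 250, 249, 249, 249, 249, 249, 249, 248, 248, 248, 248, 248, 249]
340 [255, 255, 254, 252, 244, 185, 167, 170, 170, 170, 170, 170, 170, 171, 170, 170, 170, 170, 170, 170, 171, 169]
370 [255, 255, 254, 253, 245, 192, 167, 169, 169, 164, 173, 173, 173, 173, 170, 169, 171, 172, 172, 172, 173, 172]
[281.90398215 271.14434239] [287.35474938 299.3148502 ]
```

Emit:
jog_arm:
  deltas: [-1,-0.4,0,0.02,0,-1,-0.8,0,0.04,0,-1,-0.9,0,0.0,0,-1,-0.9,0,0,0]

```text
time_s: 17.75
ee_pos: [453.1, -143.3, 31.9]
eef_rot: [-0.0, 0.746, 0.666, -0.0]
force: [-0.4, 0.8, -1.1]
width: 23.1
gripper_force: 58.9
```

```bash
python3 - <<'E'
from h import *
st=telemetry.read_state();print(st['ee_pos'],st['force'],st['width'])
t=snap('side','s10.png');im=cv2.imread('pics/s10.png')
cv2.imwrite('pics/s10c.png',cv2.resize(im[235:345,240:330],None,fx=6,fy=5,interpolation=cv2.INTER_CUBIC))
E
```

```text
[ 453.05545712 -143.31686145   31.93321281] [-0.43504468  0.79526593 -1.07223394] 23.058601609961883
```

Emit:
jog_arm:
  deltas: [-1,0,0,-0.7,0,-1,0,0,-1,0,-1,0,0,-1,0]

```text
time_s: 18.18
ee_pos: [454.9, -142.1, 113.3]
eef_rot: [0.001, 0.745, 0.668, 0.001]
force: [-0.5, 1.2, -1.0]
width: 23.6
gripper_force: 59.3
```

Emit:
jog_arm:
  deltas: [-1,0.4,0,-0.6,0,-1,0.9,0,-0.8,0,-1,0.9,0,-0.8,0]

```text
time_s: 18.55
ee_pos: [462.2, -67.5, 175.9]
eef_rot: [-0.0, 0.743, 0.669, 0.001]
force: [0.8, -0.1, -0.2]
width: 23.5
gripper_force: 59.4
```

```bash
python3 - <<'E'
from h import *
st=telemetry.read_state();print(st['ee_pos'],st['force'],st['width'])
t=snap('side','s11.png')
xb=np.array([-.108,-.994,0]);yb=np.array([.994,-.108,0]);B=np.array([477.6,74.9,0])
g=t['pixels'].mean(2)
for y in(-15,15):
  print(y,[(z,proj(t,B+40*xb+y*yb+[0,0,z]).round(1).tolist()) for z in(40,44,47,51)])
c=int(proj(t,B+40*xb)[0]);print(c)
for cc in(c-14,c-8,c,c+8,c+14): print(cc,g[240:285,cc].round(0).astype(int).tolist())
E
```

```text
[462.17399137 -67.51805828 175.89319847] [ 0.79679012 -0.07623083 -0.16040598] 23.542382955306923
-15 [(40, [275.1, 273.4]), (44, [275.0, 271.7]), (47, [274.9, 270.5]), (51, [274.8, 268.8])]
15 [(40, [288.8, 272.2]), (44, [288.8, 270.5]), (47, [288.7, 269.3]), (51, [288.6, 267.6])]
282
268 [127, 109, 111, 119, 113, 110, 108, 109, 103, 178, 165, 124, 113, 109, 111, 113, 118, 112, 249, 253, 250, 251, 250, 252, 252, 253, 254, 252, 244, 253, 190, 124, 106, 141, 107, 83, 81, 118, 147, 99, 80, 86, 89, 83, 81]
274 [129, 118, 127, 132, 133, 118, 109, 106, 105, 144, 152, 126, 122, 123, 123, 122, 140, 168, 254, 238, 247, 251, 250, 249, 250, 250, 245, 248, 253, 248, 158, 120, 139, 104, 86, 84, 98, 138, 119, 88, 86, 82, 85, 85, 82]
282 [33, 48, 84, 96, 103, 109, 110, 111, 112, 114, 104, 249, 253, 249, 251, 236, 207, 193, 195, 194, 190, 205, 196, 195, 214, 254, 230, 237, 252, 186, 226, 253, 254, 238, 195, 166, 134, 99, 86, 87, 84, 84, 84, 83, 85]
290 [26, 32, 26, 27, 55, 76, 87, 102, 121, 129, 128, 126, 127, 124, 121, 130, 243, 251, 250, 249, 249, 249, 249, 250, 252, 220, 244, 255, 218, 167, 208, 182, 107, 87, 93, 120, 132, 96, 82, 90, 88, 87, 84, 82, 84]
296 [174, 141, 121, 94, 83, 85, 83, 81, 80, 80, 83, 83, 62, 51, 46, 78, 120, 118, 124, 133, 146, 123, 152, 224, 211, 231, 255, 251, 170, 131, 138, 114, 87, 82, 94, 133, 122, 93, 85, 83, 83, 87, 85, 80, 83]
```

```bash
python3 - <<'E'
import cv2
a=cv2.imread('pics/side1.png');b=cv2.imread('pics/s11.png')
for c in(266,270,274,278,282,286,290): 
    print(c,a[252:282,c].mean(1).round(0).astype(int).tolist());print('   ',b[252:282,c].mean(1).round(0).astype(int).tolist())
import numpy as np
o=np.hstack([cv2.resize(i[240:300,255:310],None,fx=7,fy=7,interpolation=cv2.INTER_CUBIC) for i in(a,b)]);cv2.imwrite('pics/cmp.png',o)
E
```

```text
266 [112, 108, 108, 107, 108, 128, 224, 235, 235, 237, 218, 191, 145, 94, 98, 107, 122, 126, 139, 146, 142, 134, 97, 85, 83, 90, 129, 112, 92, 92]
    [119, 110, 111, 111, 108, 131, 232, 236, 232, 239, 217, 175, 125, 101, 105, 114, 127, 133, 145, 154, 145, 136, 103, 88, 83, 96, 131, 114, 97, 96]
270 [117, 106, 110, 110, 112, 174, 250, 252, 250, 250, 249, 250, 250, 250, 250, 250, 250, 253, 245, 167, 128, 131, 98, 78, 77, 128, 144, 102, 81, 83]
    [124, 111, 109, 117, 122, 127, 248, 253, 250, 249, 249, 249, 250, 250, 249, 250, 243, 253, 183, 127, 134, 136, 103, 82, 78, 132, 150, 102, 84, 86]
274 [110, 114, 117, 117, 126, 219, 238, 207, 246, 252, 251, 250, 250, 250, 250, 250, 254, 222, 205, 147, 130, 101, 82, 78, 97, 133, 115, 87, 81, 82]
    [122, 123, 123, 122, 140, 168, 254, 238, 247, 251, 250, 249, 250, 250, 245, 248, 253, 248, 158, 120, 139, 104, 86, 84, 98, 138, 119, 88, 86, 82]
278 [182, 250, 251, 250, 251, 254, 215, 176, 188, 178, 173, 187, 176, 169, 180, 248, 250, 243, 249, 254, 205, 243, 194, 157, 141, 126, 93, 76, 81, 84]
    [248, 251, 251, 250, 218, 191, 207, 205, 197, 193
[... 293 characters left out ...]
190, 205, 196, 195, 214, 254, 230, 237, 252, 186, 226, 253, 254, 238, 195, 166, 134, 99, 86, 87, 84, 84]
286 [104, 114, 135, 193, 214, 194, 172, 171, 176, 175, 176, 180, 160, 184, 248, 255, 221, 244, 253, 237, 223, 186, 178, 162, 126, 86, 79, 81, 81, 82]
    [117, 147, 204, 181, 168, 199, 185, 201, 192, 185, 186, 200, 247, 244, 249, 252, 244, 208, 251, 254, 255, 218, 179, 166, 132, 86, 81, 82, 82, 83]
290 [119, 122, 119, 129, 247, 253, 250, 250, 250, 250, 249, 249, 249, 250, 250, 248, 245, 237, 217, 166, 100, 84, 92, 120, 128, 92, 80, 80, 87, 85]
    [127, 124, 121, 130, 243, 251, 250, 249, 249, 249, 249, 250, 252, 220, 244, 255, 218, 167, 208, 182, 107, 87, 93, 120, 132, 96, 82, 90, 88, 87]
```

View pics/cmp.png

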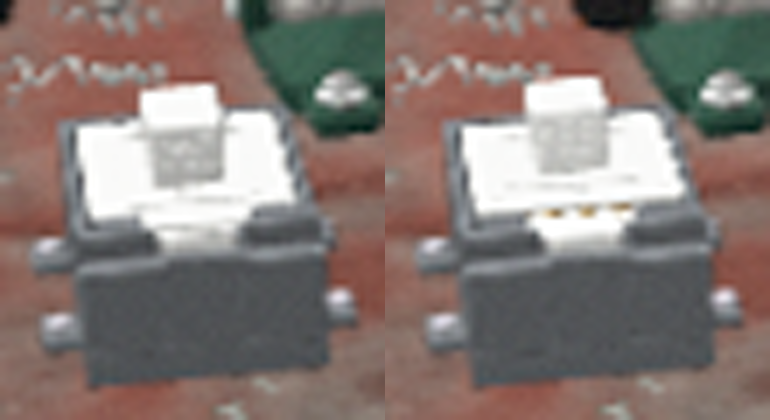

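Emit:
jog_arm:
  deltas: [-1,0.4,0,0,-0.035,-1,1,0,0,-0.035]

```text
time_s: 18.85
ee_pos: [469.7, 6.7, 174.9]
eef_rot: [-0.0, 0.708, 0.706, -0.001]
force: [0.9, -0.8, -0.5]
width: 23.1
gripper_force: 59.4
```

Emit:
jog_arm:
  deltas: [-1,0.7,-0.1,0,0,-1,1,-0.2,0,0]

```text
time_s: 19.1
ee_pos: [453.3, 90.2, 174.5]
eef_rot: [-0.001, 0.706, 0.708, -0.001]
force: [0.6, -1.5, -1.2]
width: 23.4
gripper_force: 59.4
```

Emit:
jog_arm:
  deltas: [-1,0.7,0,0,0,-1,1,0,0,0]

```text
time_s: 19.35
ee_pos: [453.6, 170.1, 174.6]
eef_rot: [-0.001, 0.707, 0.708, -0.001]
force: [0.2, -0.0, -1.2]
width: 22.9
gripper_force: 59.4
```

Emit:
jog_arm:
  deltas: [-1,0.7,0,0,0,-1,1,0,0,0]

```text
time_s: 19.6
ee_pos: [453.8, 250.1, 174.4]
eef_rot: [-0.0, 0.707, 0.708, -0.001]
force: [0.7, 0.0, -1.7]
width: 23.3
gripper_force: 59.4
```

Emit:
jog_arm:
  deltas: [-1,0.7,0,0,0,-1,1,0,0,0,-1,1,0,0,0]

```text
time_s: 19.98
ee_pos: [454.3, 328.6, 174.7]
eef_rot: [0.0, 0.707, 0.707, -0.001]
force: [-0.5, -1.1, -0.7]
width: 23.1
gripper_force: 59.4
```

Now to y≈356, x≈448, and descend.

Emit:
jog_arm:
  deltas: [-1,0.34,-0.08,0,0,-1,0.34,-0.08,0.6,0,-1,0.34,-0.08,1,0,-1,0.34,-0.08,1,0]

```text
time_s: 20.48
ee_pos: [447.5, 351.6, 93.7]
eef_rot: [0.0, 0.708, 0.706, -0.003]
force: [-0.0, -0.5, -0.4]
width: 23.3
gripper_force: 59.4
```

Emit:
jog_arm:
  deltas: [-1,0,0,0.5,0,-1,0,0,0.85,0,-1,0,0,0.95,0,-1,0,0,0.98,0,-1,0,0,0.98,0]

```text
time_s: 21.1
ee_pos: [449.3, 355.3, 18.9]
eef_rot: [0.0, 0.708, 0.707, 0.001]
force: [-0.2, 0.5, -0.2]
width: 23.3
gripper_force: 59.4
```

Emit:
jog_arm:
  deltas: [-1,0,0,0.05,0,-1,0,0,0.07,0,-1,0,0,0.07,0]

```text
time_s: 21.48
ee_pos: [448.4, 354.9, 12.0]
eef_rot: [-0.0, 0.708, 0.707, -0.0]
force: [-0.0, 0.3, -0.8]
width: 22.9
gripper_force: 59.4
```

Emit:
jog_arm:
  deltas: [-1,0,0,0.04,0,-1,0,0,0.06,0,-1,0,0,0.06,0]

```text
time_s: 21.85
ee_pos: [448.4, 354.9, 7.0]
eef_rot: [-0.0, 0.708, 0.707, -0.0]
force: [-0.2, -0.4, -0.8]
width: 23.1
gripper_force: 59.4
```

Emit:
jog_arm:
  deltas: [-1,0,0,0.03,0,-1,0,0,0.05,0,-1,0,0,0.05,0]

```text
time_s: 22.22
ee_pos: [448.7, 355.2, 5.2]
eef_rot: [-0.0, 0.708, 0.707, 0.001]
force: [-7.0, -3.5, 26.6]
width: 23.2
gripper_force: 62.2
```

Emit:
jog_arm:
  deltas: [-1,0,0,-0.03,0,-1,0,0,-0.03,0,0.2,0,0,-0.03,0,0.2,0,0,-0.03,0,0.2,0,0,-0.03,0,0.2,0,0,-0.03,0]

```text
time_s: 22.98
ee_pos: [448.5, 354.9, 5.5]
eef_rot: [0.0, 0.708, 0.707, -0.0]
force: [0.5, 0.8, 0.7]
width: 51.4
gripper_force: 0.0
```

Emit:
jog_arm:
  deltas: [0.2,0,0,-0.4,0,0.2,0,0,-1,0,0.2,0,0,-1,0]

```text
time_s: 23.35
ee_pos: [450.5, 356.4, 89.0]
eef_rot: [0.0, 0.708, 0.707, 0.003]
force: [-0.1, -0.4, 0.2]
width: 51.0
gripper_force: 0.0
```

```bash
python3 - <<'E'
from h import *
st=telemetry.read_state();print(st['ee_pos'],st['force'],st['width'])
s=snap('wrist','w12.png');im=s['pixels']
hsv=cv2.cvtColor(im,cv2.COLOR_RGB2HSV);m=cv2.inRange(hsv,(3,150,90),(20,255,255))
n,l,t,c=cv2.connectedComponentsWithStats(m)
i=1+t[1:,4].argmax();x,y,w,h,a=t[i];print(t[i],cv2.minAreaRect(np.argwhere(l==i)[:,::-1].astype(np.float32)))
for r in (y,y+h): print(plane(s,(x+w/2,r),14))
g=im.mean(2)
xs=[];
for r in range(max(y-150,0),y,15): print(r,plane(s,(300+np.median(np.flatnonzero(g[r,300:350]>215)),r),12).round(1) if (g[r,300:350]>215).any() else None)
E
```

```text
[450.50341982 356.42271895  88.97164145] [-0.06012176 -0.38412833  0.21347711] 50.95556440991504
[ 295  195   41  131 4589] ((315.0, 260.0), (130.0, 40.0), 90.0)
[445.73392717 394.21448863  14.        ]
[445.02329157 300.34116384  14.        ]
45 [444.  480.6  12. ]
60 [444.  472.8  12. ]
75 [444.2 464.8  12. ]
90 [444.1 456.6  12. ]
105 [444.  448.3  12. ]
120 [444.5 439.7  12. ]
135 [444.4 431.   12. ]
150 [444.4 422.   12. ]
165 [444.3 412.9  12. ]
180 [446.1 403.5  12. ]
```

Emit:
jog_arm:
  deltas: [0.2,0,0,-0.7,0,0.2,-0.4,0,-1,0,0.2,-1,0,-1,0]

```text
time_s: 23.78
ee_pos: [448.9, 275.7, 166.4]
eef_rot: [0.0, 0.707, 0.708, 0.001]
force: [1.7, -1.1, -1.0]
width: 51.2
gripper_force: 0.0
```

Emit:
jog_arm:
  deltas: [0.2,-0.7,0.1,0,0,0.2,-1,0.2,0,0]

```text
time_s: 24.02
ee_pos: [463.6, 191.3, 164.7]
eef_rot: [-0.0, 0.709, 0.706, -0.001]
force: [0.4, 0.6, 0.3]
width: 51.4
gripper_force: 0.0
```

Emit:
jog_arm:
  deltas: [0.2,-0.7,0.1,0,0.035,0.2,-1,0.2,0,0.035,0.2,-1,0.2,0,0.035,0.2,-1,0.2,0,0.035]

```text
time_s: 24.52
ee_pos: [479.6, 115.7, 164.9]
eef_rot: [-0.0, 0.745, 0.667, -0.0]
force: [0.1, -0.5, -0.3]
width: 51.1
gripper_force: 0.0
```

```bash
cat > go.py <<'E'
import sys
from h import *
st=telemetry.read_state();M=rot(st['eef_rot']).as_matrix()
T=np.array(eval(sys.argv[1]),float);v=M.T@(T-st['ee_pos'])
print(st['ee_pos'].round(1),'units',(v/80).round(3),'yaw tool x deg',np.degrees(np.arctan2(M[1,0],M[0,0])).round(2),st['force'].round(1),st['width'])
E
python3 go.py "[477.6,74.9,53]"
```

```text
[479.6 115.7 164.9] units [-0.51   0.033  1.399] yaw tool x deg 83.67 [ 0.1 -0.5 -0.3] 51.07451920757985
```

Emit:
jog_arm:
  deltas: [0.2,-0.51,0.033,0.2,0,0.2,-0.51,0.033,0.8,0,0.2,-0.51,0.033,0.98,0,0.2,-0.51,0.033,0.98,0]

```text
time_s: 25.02
ee_pos: [477.6, 75.0, 86.7]
eef_rot: [-0.001, 0.745, 0.667, -0.001]
force: [0.5, -0.7, 0.7]
width: 51.1
gripper_force: 0.0
```

```bash
python3 go.py "[477.6,74.9,53]"; python3 - <<'E'
from h import *
s=snap('wrist','w13.png');g=s['pixels'].astype(int)
B=np.array([477.6,74.9,0]);xb=np.array([-.108,-.994,0]);yb=np.array([.994,-.108,0])
for p in((-15,-12,66),(-15,12,66),(15,-12,73),(15,12,73),(0,-32,46),(0,32,46),(-40,0,44),(-40,20,44)): print(p,proj(s,B+xb*p[0]+yb*p[1]+[0,0,p[2]]).round(0))
for r in range(150,330,15): print(r,g[r,200:440:8].mean(1).astype(int).tolist())
E
```

```text
[477.6  75.   86.7] units [-0.001  0.001  0.421] yaw tool x deg 83.72 [ 0.5 -0.7  0.7] 51.143549904391875
(-15, -12, 66) [300. 255.]
(-15, 12, 66) [348. 255.]
(15, -12, 73) [300. 316.]
(15, 12, 73) [347. 316.]
(0, -32, 46) [268. 269.]
(0, 32, 46) [380. 269.]
(-40, 0, 44) [324. 199.]
(-40, 20, 44) [360. 199.]
150 [91, 86, 91, 85, 82, 81, 74, 83, 80, 86, 93, 93, 83, 80, 67, 59, 50, 54, 70, 75, 71, 72, 73, 75, 75, 76, 73, 81, 85, 77]
165 [44, 61, 71, 77, 86, 78, 72, 65, 79, 80, 76, 80, 76, 82, 15, 32, 27, 18, 85, 86, 88, 98, 104, 96, 98, 102, 92, 94, 103, 99]
180 [78, 79, 86, 86, 98, 108, 105, 96, 102, 78, 87, 82, 84, 77, 29, 37, 27, 19, 52, 91, 94, 107, 96, 110, 115, 109, 110, 108, 103, 102]
195 [82, 88, 87, 83, 96, 109, 114, 92, 103, 125, 125, 121, 123, 122, 126, 125, 124, 124, 125, 123, 125, 124, 124, 123, 113, 97, 98, 91, 103, 96]
210 [84, 80, 85, 87, 82, 91, 101, 211, 109, 246, 246, 246, 246, 246, 245, 245, 245, 245, 246, 245, 245, 245, 245, 83, 102, 94, 95, 95, 95, 89]
225 [93, 91, 91, 90, 90, 94, 97, 104, 119, 245, 245, 238, 240, 238, 239, 239, 238, 238, 238, 237, 234, 245, 245, 
[... 190 characters left out ...]
104, 102, 92, 99, 95, 126, 246, 246, 245, 245, 202, 190, 189, 188, 188, 189, 245, 245, 245, 245, 126, 84, 83, 80, 76, 81, 80]
270 [94, 104, 87, 99, 100, 105, 97, 105, 130, 245, 245, 245, 245, 244, 245, 245, 245, 245, 245, 245, 244, 245, 245, 125, 80, 82, 84, 75, 82, 78]
285 [102, 95, 99, 111, 111, 115, 102, 134, 116, 247, 245, 245, 244, 245, 245, 245, 244, 244, 244, 244, 244, 244, 245, 105, 133, 83, 80, 76, 80, 82]
300 [214, 217, 79, 97, 39, 46, 77, 8, 20, 247, 244, 244, 245, 245, 245, 245, 244, 244, 243, 245, 245, 244, 246, 23, 64, 74, 17, 91, 101, 93]
315 [214, 210, 209, 16, 42, 76, 14, 9, 11, 247, 244, 244, 246, 245, 245, 245, 246, 246, 245, 245, 243, 245, 247, 20, 22, 77, 75, 17, 50, 99]
```

Emit:
jog_arm:
  deltas: [0.2,0,0,0.2,0,0.2,0,0,0.35,0,0.2,0,0,0.42,0,0.2,0,0,0.42,0,0.2,0,0,0.42,0]

```text
time_s: 25.7
ee_pos: [478.6, 74.1, 54.0]
eef_rot: [0.0, 0.745, 0.667, 0.0]
force: [0.6, -0.7, -0.2]
width: 51.0
gripper_force: 0.0
```

Emit:
jog_arm:
  deltas: [-1,0,0,0,0,-1,0,0,0,0,-1,0,0,0,0,-1,0,0,0,0]

```text
time_s: 26.2
ee_pos: [478.6, 74.2, 54.0]
eef_rot: [0.0, 0.745, 0.667, 0.0]
force: [-2.1, -0.5, 5.6]
width: 22.4
gripper_force: 58.6
```

Emit:
jog_arm:
  deltas: [-1,0,0,-0.1,0,-1,0,0,-0.25,0,-1,0,0,-0.5,0,-1,0,0,-1,0,-1,0,0,-1,0]

```text
time_s: 26.82
ee_pos: [480.1, 74.3, 136.6]
eef_rot: [0.001, 0.745, 0.667, 0.003]
force: [0.7, 0.9, -0.7]
width: 22.3
gripper_force: 59.0
```

```bash
python3 go.py "[467-.115*80,-303+.993*80,130]"; python3 - <<'E'
from h import *
s=snap('top','t14.png');snap('wrist','w14.png')
# rack corners via mask from initial top picture
im=cv2.imread('pics/top1.png');h=cv2.cvtColor(im,cv2.COLOR_BGR2HSV);b=im.astype(int)
m=((b[:,:,0]>b[:,:,2]+3)&(b.min(2)>90)&(b.max(2)<200)).astype(np.uint8)[225:295,395:495]
n,l,t,c=cv2.connectedComponentsWithStats(m);i=1+t[1:,4].argmax()
r=cv2.minAreaRect(np.argwhere(l==i)[:,::-1].astype(np.float32));bx=cv2.boxPoints(r)+[395,225];print(r,t[i])
for p in bx: print(p,plane(s,p,8).round(1))
E
```

```text
[480.1  74.3 136.6] units [-3.732  0.136  0.074] yaw tool x deg 83.62 [ 0.7  0.9 -0.7] 22.298995276868215
((48.23838806152344, 34.08924102783203), (30.904260635375977, 65.31924438476562), 81.46923065185547) [  14   15   69   39 1959]
[408.64792442 248.65281296] [ 501.1 -197.1    8. ]
[473.24449921 238.96332169] [ 524.6 -386.8    8. ]
[477.82884979 269.5256691 ] [ 435.4 -394.     8. ]
[413.23227692 279.21516037] [ 412.4 -205.7    8. ]
```

Emit:
jog_arm:
  deltas: [-1,-0.3,0,-0.3,-0.03,-1,-1,0,-0.4,-0.0745]

```text
time_s: 27.18
ee_pos: [469.7, -4.1, 165.6]
eef_rot: [-0.0, 0.659, 0.752, 0.0]
force: [0.9, -2.3, -0.5]
width: 22.5
gripper_force: 59.0
```

Emit:
jog_arm:
  deltas: [-1,-0.7,-0.08,0,0,-1,-1,-0.14,0,0]

```text
time_s: 27.42
ee_pos: [467.0, -89.5, 165.0]
eef_rot: [-0.0, 0.664, 0.748, -0.001]
force: [0.5, 1.5, -0.3]
width: 22.8
gripper_force: 59.0
```

Emit:
jog_arm:
  deltas: [-1,-0.7,-0.08,0,0,-1,-1,-0.14,0,0]

```text
time_s: 27.68
ee_pos: [465.6, -170.0, 164.8]
eef_rot: [-0.0, 0.664, 0.748, -0.001]
force: [-0.4, 0.3, -0.0]
width: 22.4
gripper_force: 59.0
```

Emit:
jog_arm:
  deltas: [-1,-0.7,-0.08,0,0,-1,-1,-0.14,0,0]

```text
time_s: 27.92
ee_pos: [464.2, -250.8, 164.7]
eef_rot: [-0.0, 0.664, 0.748, -0.001]
force: [0.5, -0.1, -1.2]
width: 22.2
gripper_force: 59.0
```

Emit:
jog_arm:
  deltas: [-1,-0.7,-0.08,0,0,-1,-1,-0.14,0,0,-1,-1,-0.14,0,0,-1,-1,-0.14,0,0]

```text
time_s: 28.42
ee_pos: [463.8, -327.3, 164.7]
eef_rot: [-0.001, 0.662, 0.749, 0.0]
force: [-0.4, 0.2, -0.5]
width: 22.5
gripper_force: 59.0
```

```bash
python3 go.py "[459,-221,60]"; python3 - <<'E'
from h import *
s=snap('wrist','w15.png');im=s['pixels'].astype(int)
O=np.array([469,-300.7,0]);xr=np.array([.122,-.993,0]);yr=np.array([.993,.122,0])
for p in((-100,46,6),(-100,-46,6),(0,27,8),(-26,27,27),(-44,46,6),(20,46,16),(84,0,13)): print(p,proj(s,O+xr*p[0]+yr*p[1]+[0,0,p[2]]).round(0))
m=((im[:,:,2]>im[:,:,0]+3)&(im.min(2)>70)&(im.max(2)<215)).astype(np.uint8)
m=cv2.morphologyEx(m,cv2.MORPH_CLOSE,np.ones((5,5)))
for r in range(20,480,20):
    c=np.flatnonzero(m[r]); 
    if len(c): print(r,c.min(),c.max(),len(c))
E
```

```text
[ 463.8 -327.3  164.7] units [1.324 0.105 1.31 ] yaw tool x deg 97.06 [-0.4  0.2 -0.5] 22.47650558488941
(-100, 46, 6) [391.  71.]
(-100, -46, 6) [277.  71.]
(0, 27, 8) [364. 195.]
(-26, 27, 27) [368. 167.]
(-44, 46, 6) [388. 144.]
(20, 46, 16) [386. 220.]
(84, 0, 13) [332. 286.]
20 0 12 13
40 0 62 63
60 0 504 110
80 0 500 288
100 0 501 290
120 0 567 265
140 0 579 275
160 0 384 257
180 0 639 254
200 0 610 270
220 0 602 150
240 0 595 158
260 0 587 176
280 3 580 146
300 0 572 194
320 0 565 208
340 0 557 165
360 0 639 140
380 3 542 146
400 0 318 89
420 0 634 72
440 0 639 24
460 79 564 37
```

```bash
python3 - <<'E'
from h import *
s=load('wrist');im=s['pixels'].astype(int)
O=np.array([469,-300.7,0]);xr=np.array([.122,-.993,0]);yr=np.array([.993,.122,0])
m=((im[:,:,2]>im[:,:,0]+3)&(im.min(2)>70)&(im.max(2)<215)).astype(np.uint8)
q=m.copy();q[:,:230]=0;q[:,440:]=0
for r in range(50,200,8):
    row=q[r];
    # run containing col 300
    if not row[300]: print(r,'-');continue
    a=300
    while row[a-1] or row[a-2]: a-=1
    b=300
    while row[b+1] or row[b+2]: b+=1
    pa,pb=plane(s,(a,r),6)-O,plane(s,(b,r),6)-O
    print(r,a,b,'xr %.1f'%(pa@xr),'yr %.1f %.1f'%(pa@yr,pb@yr))
c=m[40:100,300];print(np.flatnonzero(c)[:3]+40,np.flatnonzero(m[40:100,370])[:3]+40)
# dark catch
g=im.max(2)
for r in range(130,215,6):
    d=np.flatnonzero((g[r,340:400]<75))+340
    if len(d): print('dark',r,d.min(),d.max(),(plane(s,(d.mean(),r),20)-O)@np.c_[xr,yr])
print('white cover rows', [ (r,np.flatnonzero(im[r,230:440].min(1)>225)[[0,-1]]+230) for r in range(200,300,10) if (im[r,230:440].min(1)>225).sum()>20])
E
```

```text
50 -
58 -
66 -
74 -
82 277 388 xr -92.2 yr -46.5 43.9
90 281 388 xr -86.2 yr -43.5 44.2
98 278 387 xr -80.1 yr -46.1 43.7
106 278 387 xr -73.9 yr -46.4 44.0
114 278 386 xr -67.7 yr -46.6 43.5
122 279 386 xr -61.4 yr -46.0 43.8
130 279 385 xr -55.0 yr -46.2 43.3
138 279 385 xr -48.5 yr -46.4 43.7
146 280 385 xr -42.0 yr -45.8 44.0
154 280 384 xr -35.4 yr -46.0 43.5
162 280 388 xr -28.6 yr -46.2 47.3
170 280 360 xr -21.8 yr -46.5 23.3
178 281 359 xr -15.0 yr -45.8 22.6
186 281 358 xr -8.0 yr -46.0 21.9
194 281 358 xr -0.9 yr -46.3 22.1
[75 76 77] [75 76 77]
dark 166 361 369 [-26.10562811  25.78039539]
dark 172 361 369 [-21.2243779   25.95140302]
dark 178 361 364 [-16.29521338  24.03476596]
dark 184 361 366 [-11.31978833  24.61888505]
dark 190 360 366 [-6.29586636 24.64611763]
white cover rows [(220, array([254, 390])), (230, array([255, 389])), (240, array([255, 389])), (250, array([255, 389])), (260, array([256, 388])), (270, array([256, 388])), (280, array([256, 388])), (290, array([257, 387]))]
```

```bash
python3 go.py "[458,-221.4,60]"; python3 - <<'E'
from h import *
s=load('wrist');st=telemetry.read_state();M=rot(st['eef_rot']).as_matrix()
for r,a,b in((220,254,390),(250,255,389),(280,256,388)):
    for u in(a,b): print((M.T@(plane(s,(u,r),158)-st['ee_pos'])).round(1))
im=s['pixels'].astype(int)
print(im[205:300:4,322].mean(1).astype(int).tolist())
E
```

```text
[ 464.1 -327.   164.9] units [1.317 0.088 1.313] yaw tool x deg 97.11 [-0.3  0.5 -0.1] 22.097758556420896
[ 36.1 -31.8   7. ]
[36.  29.   6.9]
[ 22.  -32.1   7. ]
[22.  29.3  6.9]
[  7.2 -32.5   6.9]
[ 7.2 29.6  6.9]
[149, 145, 238, 244, 246, 245, 245, 245, 231, 246, 244, 245, 245, 245, 245, 143, 221, 157, 184, 243, 244, 245, 245, 245]
```

Emit:
jog_arm:
  deltas: [-1,0.6,0.05,0,0,-1,1,0.1,0.2,0,-1,1,0.1,0.6,0,-1,1,0.1,0.6,0]

```text
time_s: 28.98
ee_pos: [461.1, -245.9, 116.1]
eef_rot: [-0.002, 0.661, 0.75, -0.0]
force: [-0.5, 0.2, -0.8]
width: 22.8
gripper_force: 59.0
```

Emit:
jog_arm:
  deltas: [-1,0.31,0,0.4,0,-1,0.31,0,0.8,0,-1,0.31,0,0.95,0,-1,0.31,0,0.95,0]

```text
time_s: 29.48
ee_pos: [459.3, -224.0, 42.0]
eef_rot: [-0.0, 0.663, 0.749, -0.0]
force: [-0.4, -0.3, -0.5]
width: 22.5
gripper_force: 59.0
```

```bash
python3 go.py "[459.2,-221.3,20]"
```

```text
[ 459.3 -224.    42. ] units [0.034 0.003 0.275] yaw tool x deg 97.0 [-0.4 -0.3 -0.5] 22.478843561659225
```

Emit:
jog_arm:
  deltas: [-1,0.05,0,0.1,0,-1,0.05,0,0.18,0,-1,0.05,0,0.24,0,-1,0.05,0,0.24,0]

```text
time_s: 29.98
ee_pos: [458.5, -219.6, 22.1]
eef_rot: [-0.0, 0.662, 0.749, -0.0]
force: [-0.3, 0.6, -0.4]
width: 22.4
gripper_force: 59.0
```

Emit:
jog_arm:
  deltas: [-1,0,0,0.03,0,-1,0,0,0.045,0,-1,0,0,0.045,0]

```text
time_s: 30.35
ee_pos: [458.7, -219.6, 18.8]
eef_rot: [-0.0, 0.662, 0.749, -0.0]
force: [0.2, 0.1, -0.8]
width: 22.6
gripper_force: 59.0
```

Emit:
jog_arm:
  deltas: [-1,0,0,0.02,0,-1,0,0,0.03,0,-1,0,0,0.03,0]

```text
time_s: 30.72
ee_pos: [458.9, -219.9, 17.7]
eef_rot: [0.0, 0.663, 0.749, 0.001]
force: [-5.0, 1.9, 20.3]
width: 22.7
gripper_force: 61.7
```

Emit:
jog_arm:
  deltas: [0.2,0,0,0,0,0.2,0,0,0,0,0.2,0,0,-0.2,0,0.2,0,0,-0.8,0,0.2,0,0,-0.8,0]

```text
time_s: 31.35
ee_pos: [460.7, -220.7, 84.0]
eef_rot: [0.003, 0.662, 0.749, 0.001]
force: [-0.1, 0.6, -0.4]
width: 51.9
gripper_force: 0.0
```

```bash
cat > c.py <<'E'
from h import *
s=snap('wrist','w16.png');st=telemetry.read_state();im=s['pixels'].astype(int);print(st['ee_pos'],st['width'],st['force'])
O=np.array([469.24,-302.7,0]);xr=np.array([.122,-.993,0]);yr=np.array([.993,.122,0])
w=(im.min(2)>215).astype(np.uint8);n,l,t,c=cv2.connectedComponentsWithStats(w)
i=1+t[1:,4].argmax();print(t[i])
for r in range(t[i][1]+5,min(t[i][1]+t[i][3],400),20):
    k=np.flatnonzero(l[r]==i);a,b=plane(s,(k[0],r),10)-O,plane(s,(k[-1],r),10)-O
    print(r,k[0],k[-1],'xr %.1f yr %.1f %.1f'%(a@xr,a@yr,b@yr))
k=np.flatnonzero(l[:,330]==i);print('rows',k[0],k[-1],(plane(s,(330,k[0]),10)-O)@xr,(plane(s,(330,k[-1]),10)-O)@xr)
E
python3 c.py
```

```text
[ 459.96186263 -220.01659283   82.4965121 ] 51.45456147049214 [1.16722253 0.56392605 0.16999513]
[  269   190   100   114 10859]
195 269 368 xr -120.1 yr -33.0 30.1
215 270 367 xr -107.2 yr -32.9 30.0
235 271 367 xr -93.7 yr -32.8 30.5
255 271 366 xr -79.9 yr -33.4 30.3
275 272 365 xr -65.5 yr -33.3 30.1
295 273 364 xr -50.6 yr -33.2 30.0
rows 190 303 -123.26347953422322 -44.391174756165675
```

```bash
python3 -c "
from h import *
print(telemetry.read_state()['joint_pos'])"
```

```text
[-0.01409118  0.46176432  0.47810243  2.04892455 -0.3251059   0.69925177
  0.7948816 ]
```

Emit:
jog_arm:
  deltas: [0.2,0,0,0,0.06,0.2,0,0,0,0.12,0.2,0,0,0,0.18,0.2,0,0,0,0.24,0.2,0,0,0,0.3,0.2,0,0,0,0.35,0.2,0,0,0,0.4,0.2,0,0,0,0.4]

```text
time_s: 32.4
ee_pos: [458.3, -219.2, 80.0]
eef_rot: [-0.0, 0.976, 0.217, -0.001]
force: [-0.1, -0.3, -0.5]
width: 51.0
gripper_force: 0.0
```

Emit:
jog_arm:
  deltas: [0.2,0,0,0,0.06,0.2,0,0,0,0.1,0.2,0,0,0,0.1,0.2,0,0,0,0.1]

```text
time_s: 32.9
ee_pos: [458.6, -219.5, 80.3]
eef_rot: [-0.0, 0.998, 0.064, -0.0]
force: [-0.2, 0.5, -0.1]
width: 51.2
gripper_force: 0.0
```

```bash
python3 go.py "[459.1,-220,15.5]"; python3 - <<'E'
from h import *
s=snap('wrist','w17.png');im=s['pixels'].astype(int)
O=np.array([469.24,-302.7,0]);xr=np.array([.122,-.993,0]);yr=np.array([.993,.122,0])
print([proj(s,O+xr*x+[0,0,32]).round(0).tolist() for x in(-98.8,-68.8)],proj(s,telemetry.read_state()['ee_pos']))
for r in(220,235,250,265,280,295): print(r,im[r,230:420:6].mean(1).astype(int).tolist())
E
```

```text
[ 458.6 -219.5   80.3] units [0.006 0.007 0.811] yaw tool x deg 7.29 [-0.2  0.5 -0.1] 51.241649088249396
[[295.0, 264.0], [346.0, 264.0]] [320.132272   300.82662942]
220 [145, 142, 124, 122, 123, 167, 255, 255, 255, 255, 255, 255, 255, 255, 255, 255, 255, 255, 255, 255, 255, 255, 255, 255, 255, 255, 195, 197, 198, 199, 62, 99]
235 [138, 141, 137, 141, 132, 124, 255, 255, 255, 254, 255, 255, 255, 255, 255, 255, 255, 255, 255, 255, 255, 255, 255, 255, 255, 255, 195, 197, 195, 193, 196, 196]
250 [132, 128, 129, 130, 135, 118, 255, 255, 255, 254, 255, 255, 255, 255, 255, 255, 255, 255, 255, 255, 255, 255, 255, 255, 255, 255, 195, 195, 197, 196, 197, 195]
265 [139, 125, 121, 125, 125, 120, 255, 255, 255, 255, 255, 255, 255, 255, 255, 255, 255, 255, 255, 255, 255, 255, 255, 255, 255, 255, 194, 192, 193, 194, 196, 196]
280 [155, 146, 154, 158, 143, 139, 255, 255, 255, 255, 255, 255, 255, 255, 255, 255, 255, 255, 255, 254, 255, 255, 254, 255, 255, 251, 197, 197, 199, 197, 197, 196]
295 [132, 131, 137, 109, 103, 24, 255, 255, 255, 255, 255, 255, 255, 255, 255, 255, 255, 255, 255, 255, 255, 255, 255, 255, 255, 120, 18, 109, 107, 199, 196, 197]
```

Emit:
jog_arm:
  deltas: [0.2,0,0.015,0.4,-0.0015,0.2,0,0.015,0.7,-0.0015,0.2,0,0.015,0.805,-0.0015,0.2,0,0.015,0.805,-0.0015,-1,0,0.015,0.805,-0.0015,-1,0,0.015,0.805,-0.0015,-1,0,0.015,0.805,-0.0015,-1,0,0.015,0.805,-0.0015]

```text
time_s: 33.95
ee_pos: [459.4, -221.0, 17.1]
eef_rot: [0.0, 0.998, 0.064, 0.001]
force: [-0.9, 0.3, 6.1]
width: 28.4
gripper_force: 59.6
```

Emit:
jog_arm:
  deltas: [-1,0,0,-0.012,0,-1,0,0,-0.018,0]

```text
time_s: 34.2
ee_pos: [459.1, -220.7, 17.8]
eef_rot: [0.0, 0.998, 0.064, 0.0]
force: [-0.4, -0.1, -1.4]
width: 28.1
gripper_force: 59.2
```

```bash
python3 go.py "np.array([469.24,-302.7,16.5])+42*np.array([.122,-.993,0])"; python3 - <<'E'
from h import *
s=snap('wrist','w18.png');im=s['pixels'].astype(int);st=telemetry.read_state()
M=rot(st['eef_rot']).as_matrix()
O=np.array([469.24,-302.7,0]);xr=np.array([.122,-.993,0]);yr=np.array([.993,.122,0])
for r in(160,180,200,220,240):
    k=np.flatnonzero(im[r,200:440].min(1)>225)+200
    if len(k)>20: a,b=plane(s,(k[0],r),11),plane(s,(k[-1],r),11);print(r,k[0],k[-1],'xr',((a-O)@xr).round(1),((b-O)@xr).round(1),'rel tcp yr',((a-st['ee_pos'])@yr).round(1))
k=np.flatnonzero(im[100:330,320].min(1)>225)+100;a=plane(s,(320,k[0]),11);print(k[0],'far edge yr',(a-O)@yr)
# rack far edge and catch in this view
m=((im[:,:,2]>im[:,:,0]+3)&(im.min(2)>70)&(im.max(2)<225))
for c in(400,420,440,460): 
    k=np.flatnonzero(m[60:300,c])+60
    if len(k): a=plane(s,(c,k[0]),6);print(c,k[0],'rack far edge',(a-O)@xr,(a-O)@yr)
E
```

```text
[ 459.1 -220.7   17.8] units [-0.008  1.558  0.017] yaw tool x deg 7.33 [-0.4 -0.1 -1.4] 28.055885479550128
240 237 407 xr -120.6 -43.2 rel tcp yr 26.9
232 far edge yr 30.751939614297576
400 200 rack far edge -46.44052560888764 44.68678028642574
420 200 rack far edge -37.3364824509007 44.7324033358721
440 212 rack far edge -27.6724410676494 39.23350997613946
460 200 rack far edge -19.13060021317047 44.82363838947775
```

Emit:
jog_arm:
  deltas: [-1,0,0.12,0,0,-1,0,0.24,0,0,-1,0,0.36,0,0,-1,0,0.48,0,0,-1,0,0.58,0,0,-1,-0.004,0.66,0,0,-1,-0.004,0.74,0,0,-1,-0.004,0.8,0,0]

```text
time_s: 35.25
ee_pos: [466.7, -284.6, 17.4]
eef_rot: [-0.0, 0.998, 0.064, -0.0]
force: [0.3, -0.1, -0.5]
width: 28.6
gripper_force: 59.2
```

```bash
python3 go.py "np.array([469.24,-302.7,17.8])+42*np.array([.122,-.993,0])"
```

```text
[ 466.7 -284.6   17.4] units [-0.     0.754 -0.005] yaw tool x deg 7.3 [ 0.3 -0.1 -0.5] 28.622509250218396
```

Emit:
jog_arm:
  deltas: [-1,0,0.12,0,0,-1,0,0.24,0,0,-1,0,0.36,0,0,-1,0,0.48,0,0,-1,0,0.58,0,0,-1,0,0.68,0,0,-1,0,0.74,0,0,-1,0,0.74,0,0]

```text
time_s: 36.25
ee_pos: [474.2, -343.4, 17.5]
eef_rot: [0.0, 0.998, 0.063, 0.0]
force: [0.2, -0.3, -0.8]
width: 28.7
gripper_force: 59.2
```

```bash
cat > d.py <<'E'
from h import *
s=snap('wrist','w19.png');im=s['pixels'].astype(int)
O=np.array([469.24,-302.7,0]);xr=np.array([.122,-.993,0]);yr=np.array([.993,.122,0])
for p in((2,25,11),(40,25,11),(82,25,11),(84,25,13),(-26,27,22),(0,27,7.5),(0,27,14)): print(p,proj(s,O+xr*p[0]+yr*p[1]+[0,0,p[2]]).round(0))
k=np.argwhere((im.min(2)>225)[150:330,150:460])+[150,150]
for r in(225,232,240,248,256):
    c=k[k[:,0]==r][:,1]
    if len(c): print(r,c.min(),c.max(),((plane(s,(c.min(),r),10)-O)@xr).round(1),((plane(s,(c.max(),r),10)-O)@xr).round(1))
g=im.max(2)
for r in range(205,265,5):
    d=np.flatnonzero(g[r,150:300]<80)+150
    if len(d): print('dark',r,d.min(),d.max(),len(d))
E
python3 go.py "np.array([469.24,-302.7,17.8])+42*np.array([.122,-.993,0])"; python3 d.py
```

```text
[ 474.2 -343.4   17.5] units [ 0.001  0.013 -0.004] yaw tool x deg 7.28 [ 0.2 -0.3 -0.8] 28.728849657549578
(2, 25, 11) [235. 244.]
(40, 25, 11) [318. 244.]
(82, 25, 11) [410. 245.]
(84, 25, 13) [416. 246.]
(-26, 27, 22) [162. 247.]
(0, 27, 7.5) [232. 238.]
(0, 27, 14) [228. 242.]
225 157 161 -32.8 -31.0
232 157 244 -33.2 6.3
240 237 244 2.9 6.1
248 237 407 2.7 80.9
256 238 406 2.9 80.8
dark 205 150 150 1
dark 215 194 195 2
dark 220 206 294 15
dark 235 193 231 24
dark 240 152 231 16
dark 245 169 232 7
dark 250 170 173 4
dark 255 171 174 4
```

Emit:
jog_arm:
  deltas: [-1,0,0.012,0.005,0,-1,0,0.012,0.01,0,-1,0,0.012,0.01,0]

```text
time_s: 36.67
ee_pos: [474.3, -343.1, 17.1]
eef_rot: [-0.001, 0.998, 0.064, 0.0]
force: [-3.0, 2.2, 8.3]
width: 28.8
gripper_force: 60.3
```

Emit:
jog_arm:
  deltas: [-0.05,0,0,0,0,-0.05,0,0,0,0,-0.05,0,0,0,0,-0.05,0,0,-0.3,0,-0.05,0,0,-0.9,0,-0.05,0,0,-0.9,0]

```text
time_s: 37.42
ee_pos: [475.7, -345.8, 91.6]
eef_rot: [0.002, 0.998, 0.064, 0.002]
force: [0.7, 0.3, -0.2]
width: 40.7
gripper_force: 0.0
```

Emit:
jog_arm:
  deltas: [-0.05,0,0,-0.6,0,-0.05,-0.5,0,-1,0,-0.05,-0.5,0,-1,0,-0.05,-0.5,0,-1,0]

```text
time_s: 37.92
ee_pos: [435.0, -348.4, 168.0]
eef_rot: [-0.0, 0.998, 0.064, 0.0]
force: [0.6, 0.2, -0.3]
width: 40.4
gripper_force: 0.0
```

```bash
python3 d.py; python3 - <<'E'
from h import *
s=snap('side','s20.png')
a=cv2.imread('pics/side1.png').astype(int);b=cv2.imread('pics/s20.png').astype(int)
O=np.array([469.24,-302.7,0]);xr=np.array([.122,-.993,0]);yr=np.array([.993,.122,0])
P=lambda x,y,z:proj(s,O+xr*x+yr*y+[0,0,z])
print(P(-26,27,22),P(0,27,7.5),P(0,27,14))
u0,v0=P(-13,27,15).astype(int)
for i in(a,b): print(i.mean(2)[v0-12:v0+16,u0-10:u0+14:2].astype(int),'\n')
E
```

```text
(2, 25, 11) [276. 149.]
(40, 25, 11) [320. 149.]
(82, 25, 11) [370. 150.]
(84, 25, 13) [372. 150.]
(-26, 27, 22) [240. 147.]
(0, 27, 7.5) [274. 147.]
(0, 27, 14) [273. 147.]
225 178 366 -89.3 81.7
dark 255 159 177 19
dark 260 157 204 48
[330.85299037 355.92546734] [337.13176116 371.31319782] [337.09961704 368.08583013]
[[156 156 157 158 157 124 100 103 156 121 108 101]
 [154 158 161 160 148 159 134 100 140 147 104 104]
 [157 156 163 127 106 124 177 207 158 107 102 101]
 [156 157 149  83  85 122 200 176 127  88 104 102]
 [157 158 135  72  81  86 142 114 118  93 106 106]
 [159 156 142  63  65  67 121 151 118  94 101 105]
 [158 157 158  60  78  82 105 161 106  99 105 107]
 [156 160 160  80  86  88 121 147 107  96 102 102]
 [155 158 160 125  86  87 140 143 122  97 108 104]
 [160 159 159 157  72  86 116 125 120  96 114 108]
 [157 159 162 163  98  87  99 122 156  97 119 114]
 [159 161 162 162  97  84  86 104 157 121 109 109]
 [157 156 161 161 112  86  88 118 124 157 103 114]
 [159 158 158 157 132  86  84 119 111 158 114 113]
 [157 157 156 159 158  73  86 116 116 137 155 103]
 [158 157 158 
[... 1380 characters left out ...]
167 166  73  89 121 121 144 163 110]
 [169 166 168 165 166 100  92  98 119 128 172 126]
 [167 166 166 167 170  97 104 101 109 117 161 132]
 [168 165 163 164 165 116  78  72 133 161 169 164]
 [167 166 163 164 165 136  60  47 124 171 166 170]
 [164 163 163 165 162 159  89  30 189 158 166 169]
 [167 164 160 158 227 255 225 255 255 183 171 167]
 [160 157 204 254 253 254 255 252 255 226 165 166]
 [203 254 252 254 253 252 252 239 252 253 185 168]
 [254 254 253 252 252 252 252 246 252 253 226 166]
 [253 252 251 252 252 252 251 251 249 252 255 165]
 [246 252 252 252 251 252 252 251 245 252 255 164]
 [227 253 252 252 252 252 251 251 250 247 253 231]
 [218 251 252 252 252 252 252 251 251 249 252 254]]
```

```bash
python3 -c "
from workcell import job_done,telemetry
print(telemetry.read_state()['time_s']);print(job_done())"
```

```text
38.025
the job is handed in; nothing more can be done
None
```

I handed the job in at 38.0 s. The cover was pried loose with the blade, the screwdriver was laid flat about 300 mm from the box, and the cover was slid home in the rack. The last side picture shows the catch exactly where it was when shut, just behind the cover's edge; the judge returned no verdict.

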